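# Fish the knock-out bar out of the lathe bed with the hooked pick

### The job

The lathe's knock-out bar has slid down into the narrow slot of the lathe bed. Take the hooked pick from its stand, catch the bar behind its wooden knob and gently draw the knob out over the small step onto the plywood board, keeping your fingers off the bar until its knob is out of the slot. Hang the pick back upright on its stand, lay the bar flat in the wooden tool tray, and leave the other things on the bench where they are.

Things in the scene. Friction and masses are not known exactly. Their poses are not given: they have to be found in the camera images.
- lathe: Cream bench lathe, fixed. Origin on the bench, mid-way across the open end of its bed slot; +y runs along the slot and out of it, z up. Slot (y -300 to 0, open on top): 40 mm wide, floor 10 mm above the bench; walls 25 mm thick, tops 105 mm above the bench. Headstock at y -300 to -460, 150 mm wide, 235 mm tall; spindle nose juts to y -235, 170 to 210 mm above the bench.
- slot_mouth (a point): Middle of the slot floor's open end, 10 mm above the bench, axes as the lathe. Here a square-edged step goes 6 mm up to a fixed plywood board (110 mm wide, 160 mm long in +y, top 16 mm above the bench). The flat front of the bar's knob catches on this step unless the knob end is lifted. At the start that front is 20 to 70 mm inside the slot.
- slot_top (a point): Middle of the slot's open end, level with the wall tops, 105 mm above the bench, axes as the lathe. One of the two slot walls - either, it must be seen or felt - carries an overhanging flange along its whole length, 12 mm wide into the slot, 80 to 100 mm above the bench; a shank can go down beside the rod only along the other wall, and the bar comes out only endwise.
- bar_mid (a point): Middle of the knock-out bar (170 mm long along its y, 0.13 to 0.27 kg), on its axis, 15 mm above what it lies on. Steel rod 10 mm in diameter from y -65 to 45, so 10 mm free below it; wooden knob y 45 to 85; brass block y -85 to -65, 28 wide, 30 high. Lies along the slot within 0.03 rad, knob to the open end. Weight is behind the knob: a hook under the rod just behind the knob lifts the knob end.
- bar_head (a point): Centre of the bar's round, blue-painted wooden knob (30 mm in diameter, 40 mm long, flat ends), on its axis, 65 mm from the bar's middle in +y; same axes as bar_mid. Once well out on the board, the knob can be gripped from above across its diameter.
- pick_grip (a point): Centre of the red T-handle of the hooked pick (0.13 kg): flat-sided bar 110 mm long in the pick's x, 18 thick in y, 24 high in z. Straight steel shank, 8 mm in diameter, from its middle down -z to 150 mm below this point; there a foot, a rod 5 mm in diameter, points along +x, its tip 25 mm from the shank's axis. It hangs with z up.
- pick_heel (a point): Bottom of the pick's shank, on its axis, level with the foot's underside; same axes as pick_grip.
- stand: Wooden stand of the pick, fixed. Origin under the centre of its base (120 x 100 x 5 mm, steel); two posts at x = -44 and +44 mm, each 14 mm thick in x, 40 mm deep in y, tops 148 mm above the bench. The handle lies across both tops, along x, its centre 160 mm above the origin, shank hanging between the posts, foot to the stand's +x. It lifts straight up.
- tray: Open dark wooden tool tray, fixed, empty. Origin under its centre; outside 100 mm (x) by 250 mm (y), 32 mm high, walls 6 mm, floor 6 mm thick.
- candlestick: turned wooden candlestick, 165 mm tall, foot 90 mm across; loose on the bench, to be left alone; origin at its underside, z up.
- mug: white mug, 90 mm tall; loose on the bench, to be left alone; origin at its underside, z up.
- bowl: turned wooden bowl, 120 mm across, 50 mm tall; loose on the bench, to be left alone; origin at its underside, z up.
- disc: flat turned wooden disc, 120 mm across, 35 mm thick; loose on the bench, to be left alone; origin at its underside, z up.
- tape: roll of brown tape, 100 mm across, 25 mm tall; loose on the bench, to be left alone; origin at its underside, z up.
- gouge: turning tool with dark wooden handle, 260 mm long, lying along its x axis; loose on the bench, to be left alone; origin at its underside, z up.
Not all that is in view belongs to the job. What is shaped like the stand but pink, turquoise or yellow is not meant.

How it is judged (in metres and radians):
On the way:
1. the bar's knob has been drawn out of the slot, its centre at least 25 mm past the slot's end (y of bar_head in the frame of lathe above 0.025 m), for 0.2 s.
At the end, for the whole second after the job is handed in: The bar lies flat (0.1 rad) and at rest on the tray floor, its middle within 35 mm (x) and 40 mm (y) of the tray's centre; the pick hangs upright (0.12 rad) and at rest on both posts of its stand, handle centre within 25 mm (along it) and 22 mm (across) of the stand's middle (x of bar_mid in the frame of tray between -0.035 and 0.035 m and y of bar_mid in the frame of tray between -0.04 and 0.04 m and z of bar_mid in the frame of tray between 0.012 and 0.03 m and angle between bar_mid's own y axis and vertical between 1.47 and 1.67 rad and linear speed of each of bar, pick below 0.03 m/s and x of pick_grip in the frame of stand between -0.025 and 0.025 m and y of pick_grip in the frame of stand between -0.022 and 0.022 m and z of pick_grip in the frame of stand between 0.152 and 0.168 m and angle between pick_grip's own z axis and vertical below 0.12 rad); the robot touches nothing.
It fails at once if the robot's fingers touch the bar while the knob's centre is still down inside the slot (contact force between the fingers and bar above 0.5 N and y of bar_head in the frame of lathe below 0 m and x of bar_head in the frame of lathe between -0.03 and 0.03 m and z of bar_head in the frame of lathe below 0.07 m).
It fails at once if the pick or the bar is forced against the lathe with more than 45 N (contact force between any of pick, bar and lathe above 45 N).
It fails at once if one of the other loose things on the bench is shifted by more than 30 mm (distance of any of candlestick, mug, bowl, disc, tape, gouge from where it was at the start of the episode above 0.03 m).
It also fails if it takes over 72 s, if anything falls off the work surface, if the arm or the gripper's body presses on something with over 40 N, if the wrist force passes 120 N, or if a joint passes its speed limit or range.

### The arm

A 6-joint arm with a two-finger parallel gripper is mounted at the origin on the work surface. World frame = base frame: x ahead of the robot, y to its left, z up, the work surface at z = 0. Lengths are in m, angles in degrees, forces in N, time in s.
With the tool pointing down it reaches from about 0.25 to 0.725 m from the base axis. Payload 9.7 kg.
Tool frame: the origin (TCP) lies at the very end of the fingers, on their centre line; the grasp point (between the pads) lies 19 mm behind it; z points along the fingers, y is the direction in which the jaws open and shut (so a half turn about z gives the same grasp; the last joint's range is limited). The gripper opens to 85 mm and grips with 20 to 120 N. Pads are 22 mm wide; open, the fingers measure 114 mm over their backs; the gripper's body (76 mm by 85 mm) begins 54 mm behind the grasp point. The pads swing forward as they close: fully open they stand 13 mm farther back than shut.
Start: joints at [-66.349, 4.979, 10.078, 95.1, 0, 90], TCP at [0.221, -0.504, 0.231] pointing down, gripper open.
Joint ranges: [-179.16, 179.16], [-48.56, 103.87], [-65.8, 70.77], [-126.05, 130.52], [-82.76, 87.17], [-180, 180]. Speed limits (degrees/s): [127.2, 127.2, 147.25, 180, 180, 180].

### API

Orientations are given as [roll, pitch, yaw] about the fixed x, y, z axes, in that order (R = Rz(yaw) Ry(pitch) Rx(roll)).
In Python, from workcell import bot, camera, ticket gives the robot as it stands.
- The arm moves only by the shell command python3 -m jog 'ROWS' [FORCE]. ROWS is a JSON object of lists of equal length, an entry for each row: "turn": the turn, a rotation vector about the world's x, y, z each as a share of 8 degrees, from -1 to 1, a list of three; "delta_pos": the shift along the world's x, y, z each as a share of 50 mm, from -1 to 1, a list of three; "hand": the opening, from -1 (shut) to 1 (fully open). A call has exactly 10 rows; each row shifts and turns the commanded pose from where the row before left it; what a row does not reach is not made up. A row lasts 1/10 s, in which the tool goes at most 50 mm and 8.59 degrees, less where a joint would pass 70% of its speed; a pose out of reach is approached as far as the arm can. A call with a number of a shift or a turn outside -1 to 1 is refused whole. A call with a gripper value outside its range is refused whole. The fingers move at their own pace and stop on an object; FORCE is the grip in N (left out, the last holds). Time passes only in rows, so rows that do not move let the fingers close, or fill a call up. It gives the time, the measured TCP pose, the force and the opening at its end, in the units of the state.
- bot.get_obs(): the state, without advancing time (a new reading comes with each control period).
- camera(name): name is "side" or "top"; returns a dict with "frame" (384x512x3 uint8, red, green, blue), "range_z" (384x512 float32, m along the optical axis (not along the pixel's ray), 0 where there is no reading), "fx", "fy", "cx", "cy" (pixels), "extrinsics" (4x4, takes a point from world to camera coordinates). Camera axes: x right, y up, looking along -z (the intrinsics and any distortion apply to the point x, -y, -z); pixel columns grow to the right and rows downward; lengths in m; the calibration is good to about 2 mm. A picture is of the moment at which its call begins.
- ticket.job_done(): hands the job in, once; it reports no verdict.
The state is a dict: "time": time; "q": joint angles; "qd": joint speeds; "joint_efforts": joint torques, N m; "ee_pos": TCP position; "tcp_rot": TCP orientation; "wrist_force": force on the tool from outside, world axes, zero at the start; "torque": the same for the moment, N m; "opening": finger opening in m.
Only numpy, scipy, OpenCV 4.12 (cv2) and the standard library are available. Lean on these libraries where they do the work, as an engineer would, in place of code of your own. Each camera call takes 0.05 s, during which the arm holds its last target.

## Working session

There is one attempt and no reset: what is moved stays moved. The work goes in short steps, Python scripts to look and compute and a shell command to move; the robot and the scene stay as the last step left them, time stands still between calls to the robot, and variables do not carry over. Pictures are saved under pics/ and viewed, and the job is handed in when it is done.

```bash
ls; mkdir -p pics
python3 - <<'E'
from workcell import bot,camera
import cv2,numpy as np
print(bot.get_obs())
for n in("side","top"):
    c=camera(n); cv2.imwrite(f"pics/{n}0.png",c["frame"][:,:,::-1]); np.savez(f"{n}0.npz",**c)
    print(n,c["fx"],c["fy"],c["cx"],c["cy"],c["extrinsics"].round(3).tolist(),[k for k in c])
E
```

```text
pics
{'time': 0.0, 'q': array([-6.63477851e+01,  5.01053913e+00,  1.00336165e+01,  9.50993229e+01,
       -3.20610435e-04,  9.00009604e+01]), 'qd': array([-2.18909554e-02,  9.87035811e-05, -9.86597038e-02,  8.61444993e-02,
       -2.89946392e-02,  3.43065699e-03]), 'joint_efforts': array([-2.40664249e-04, -5.20392537e+01,  4.64802217e+01,  1.62716402e-02,
        4.29354003e-06, -1.74083630e-05]), 'ee_pos': array([ 0.22055607, -0.50358545,  0.23058095]), 'tcp_rot': array([-1.79923754e+02,  3.21888225e-04,  2.36512549e+01]), 'wrist_force': array([-0.09526411, -0.41355444,  0.35840547]), 'torque': array([-0.01884982, -0.02105625,  0.00845791]), 'opening': 0.08507386565028274}
side 370.9970878673619 370.9970878673619 254.27549488284683 187.00027267729993 [[-0.807, -0.591, 0.002, 0.478], [0.452, -0.615, 0.646, -0.302], [-0.38, 0.522, 0.763, -1.049], [0.0, 0.0, 0.0, 1.0]] ['frame', 'range_z', 'fx', 'fy', 'cx', 'cy', 'extrinsics']
top 479.5272392288986 479.5272392288986 255.53659427194916 189.50175660071724 [[0.01, -1.0, -0.011, 0.057], [0.998, 0.009, 0.058, -0.556], [-0.057, -0.012, 0.998, -1.544], [0.0, 0.0, 0.0, 1.0]] ['frame', 'range_z', 'fx', 'fy', 'cx', 'cy', 'extrinsics']
```

View pics/side0.png

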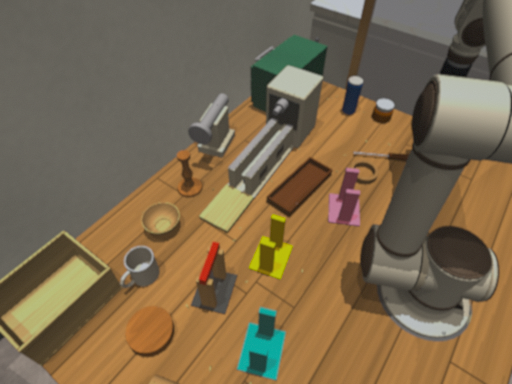

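View pics/top0.png

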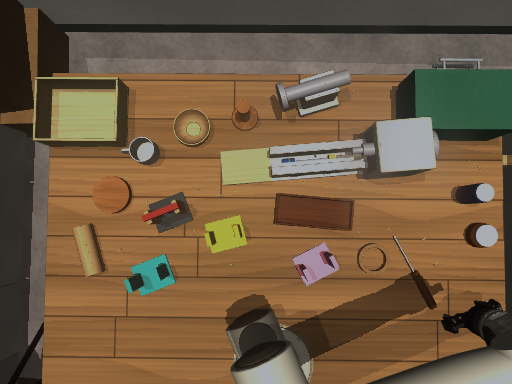

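The side view shows the red handle at (209,262) on the dark stand, with pink, yellow and turquoise decoys. In the top view the lathe slot runs from (270,160) to (365,152), the board is at its left, the tray at (314,212) and the pick at (162,211). I'll enlarge these and measure them.

```bash
cat > h.py <<'E'
import numpy as np,cv2
from workcell import bot,camera
def snap(n,tag):
    c=camera(n); np.savez(f"{n}{tag}.npz",**c); return c
def load(n,tag): return dict(np.load(f"{n}{tag}.npz"))
def pts(c):
    h,w=c["range_z"].shape; v,u=np.mgrid[0:h,0:w]; z=c["range_z"]
    P=np.stack([(u-c["cx"])/c["fx"]*z,-(v-c["cy"])/c["fy"]*z,-z],-1)
    E=c["extrinsics"]; W=(P-E[:3,3])@E[:3,:3]; W[z==0]=np.nan; return W
def ray(c,u,v,h):
    E=c["extrinsics"];R=E[:3,:3];o=-R.T@E[:3,3]
    d=R.T@np.array([(u-c["cx"])/c["fx"],-(v-c["cy"])/c["fy"],-1.]); return o+d*(h-o[2])/d[2]
def proj(c,p):
    q=c["extrinsics"][:3,:3]@np.array(p)+c["extrinsics"][:3,3]
    return c["cx"]+c["fx"]*q[0]/-q[2], c["cy"]+c["fy"]*q[1]/q[2]
def crop(c,x0,y0,x1,y1,s,name):
    im=c["frame"][y0:y1,x0:x1,::-1]; cv2.imwrite(f"pics/{name}.png",cv2.resize(im,None,fx=s,fy=s,interpolation=cv2.INTER_CUBIC))
E
python3 - <<'E'
from h import *
t=load("top",0);s=load("side",0)
crop(t,210,110,450,200,3.3,"tlathe");crop(s,190,50,340,240,3.1,"slathe");crop(t,100,170,260,300,4.5,"tstand");crop(s,170,220,320,320,5,"sstand")
P=pts(t)
hsv=cv2.cvtColor(t["frame"],cv2.COLOR_RGB2HSV)
red=(((hsv[...,0]<6)|(hsv[...,0]>174))&(hsv[...,1]>190)&(hsv[...,2]>120)).astype(np.uint8)
red[:, :120]=0; red[:,200:]=0
p=P[red>0]; print(red.sum(), np.nanmedian(p,0)); c,sz,a=cv2.minAreaRect(np.argwhere(red)[:,::-1].astype(np.float32));print(c,sz,a)
# tables heights
for r in [(160,245),(300,250)]: print(P[r[1],r[0]])
E
```

```text
0 [nan nan nan]
(0.0, 0.0) (0.0, 0.0) 0.0
[0.3716598  0.3726506  0.00252338]
[ 0.35977307 -0.08522061 -0.00526215]
  return np.nanmean(a, axis, out=out, keepdims=keepdims)
```

```bash
python3 -c "
from h import *
t=load('top',0);P=pts(t)
# profile across slot at some columns
for u in (240,275,290,310,330,350):
    print(u,[(v,(P[v,u]*1000).round().tolist()) for v in range(138,184,2)])
"
```

```text
240 [(138, [727.0, 115.0, -4.0]), (140, [720.0, 115.0, -1.0]), (142, [714.0, 115.0, -3.0]), (144, [706.0, 115.0, 5.0]), (146, [701.0, 115.0, -7.0]), (148, [694.0, 115.0, -3.0]), (150, [685.0, 114.0, 14.0]), (152, [679.0, 114.0, 11.0]), (154, [671.0, 114.0, 15.0]), (156, [666.0, 114.0, 8.0]), (158, [658.0, 114.0, 14.0]), (160, [652.0, 114.0, 15.0]), (162, [645.0, 114.0, 17.0]), (164, [639.0, 114.0, 10.0]), (166, [632.0, 114.0, 13.0]), (168, [627.0, 114.0, 2.0]), (170, [619.0, 113.0, 13.0]), (172, [613.0, 113.0, 12.0]), (174, [606.0, 113.0, 12.0]), (176, [600.0, 113.0, 10.0]), (178, [592.0, 113.0, 19.0]), (180, [586.0, 113.0, 14.0]), (182, [580.0, 113.0, 14.0])]
275 [(138, [728.0, -1.0, -2.0]), (140, [721.0, -1.0, -3.0]), (142, [715.0, -1.0, -4.0]), (144, [707.0, -1.0, 3.0]), (146, [686.0, 2.0, 103.0]), (148, [679.0, 2.0, 103.0]), (150, [673.0, 2.0, 103.0]), (152, [668.0, 2.0, 98.0]), (154, [662.0, 2.0, 94.0]), (156, [663.0, 0.0, 41.0]), (158, [660.0, -1.0, 9.0]), (160, [653.0, -1.0, 12.0]), (162, [647.0, -1.0, 8.0]), (164, [630.0, 2.0, 98.0]), (166, [624.0, 2.0, 98.0]), (168, [618.0, 
[... 2277 characters left out ...]
)]
350 [(138, [731.0, -249.0, -7.0]), (140, [706.0, -229.0, 103.0]), (142, [700.0, -229.0, 104.0]), (144, [693.0, -229.0, 105.0]), (146, [687.0, -228.0, 108.0]), (148, [683.0, -231.0, 94.0]), (150, [683.0, -239.0, 48.0]), (152, [682.0, -247.0, 5.0]), (154, [675.0, -245.0, 13.0]), (156, [669.0, -247.0, 7.0]), (158, [650.0, -229.0, 102.0]), (160, [645.0, -230.0, 94.0]), (162, [637.0, -227.0, 111.0]), (164, [632.0, -229.0, 103.0]), (166, [626.0, -230.0, 99.0]), (168, [620.0, -229.0, 100.0]), (170, [618.0, -239.0, 50.0]), (172, [616.0, -247.0, 7.0]), (174, [609.0, -246.0, 11.0]), (176, [604.0, -249.0, -4.0]), (178, [597.0, -247.0, 4.0]), (180, [590.0, -248.0, 1.0]), (182, [584.0, -248.0, -0.0])]
```

View pics/tlathe.png

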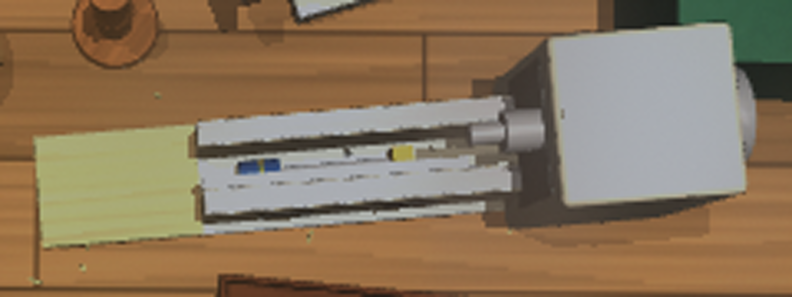

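View pics/slathe.png

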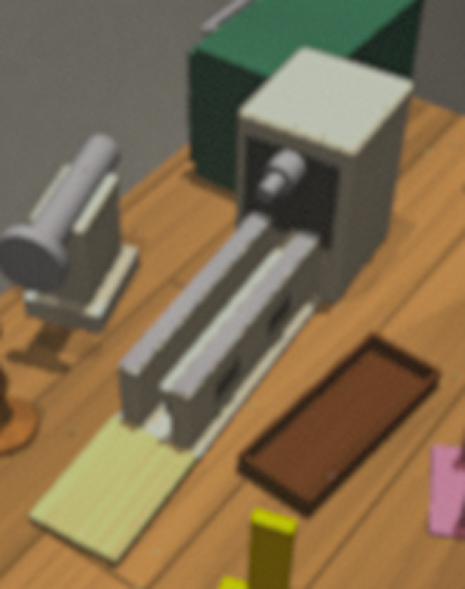

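View pics/tstand.png

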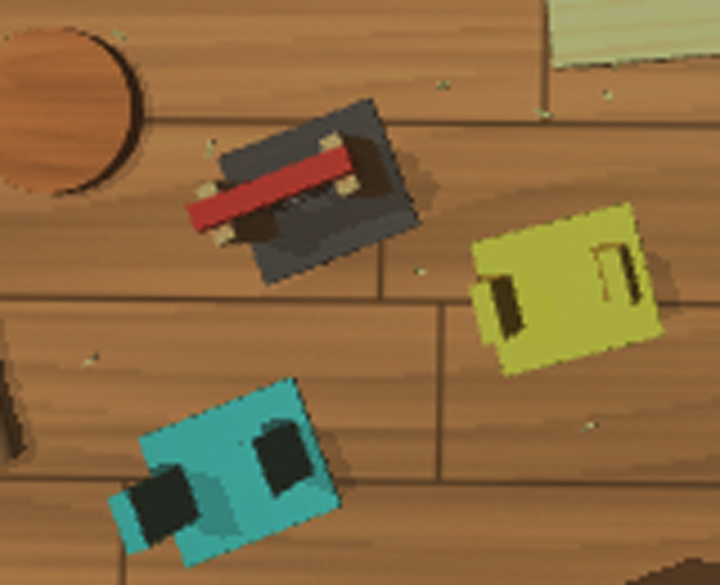

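View pics/sstand.png

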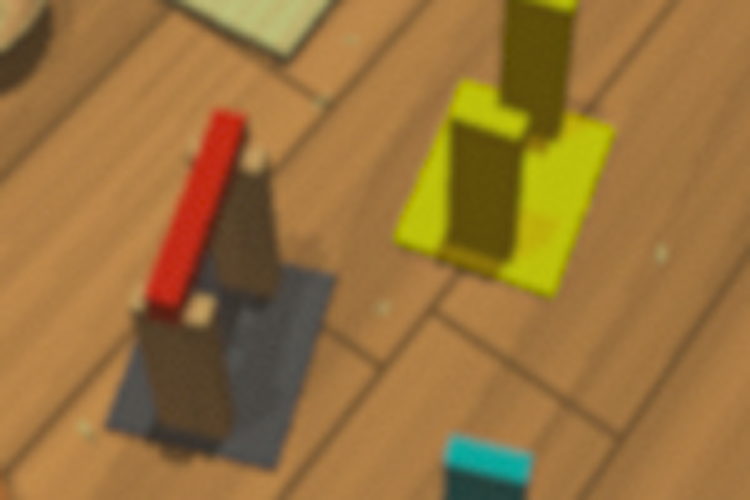

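The top view shows the lower-x wall about 37 mm wide and the upper-x wall about 25 mm. So the flange is on the low-x wall and the shank goes down along the high-x wall. The knob is blue at full-image pixels about (282..295,160), and the brass block is at about (332,156). Next I'll measure accurately.

Run:
```python
from h import *
t=load("top",0);s=load("side",0)
for c,n in((t,'t'),(s,'s')):
    E=c["extrinsics"];print(n,"cam",(-E[:3,:3].T@E[:3,3]).round(3))
def mask(c,f): 
    hsv=cv2.cvtColor(c["frame"],cv2.COLOR_RGB2HSV).astype(int); return f(hsv[...,0],hsv[...,1],hsv[...,2])
def big(m):
    n,l,st,ce=cv2.connectedComponentsWithStats(m.astype(np.uint8)); i=1+np.argmax(st[1:,4]); return l==i
def rect(m):
    return cv2.minAreaRect(np.argwhere(m)[:,::-1].astype(np.float32))
print(t["frame"][211,162],s["frame"][262,209],t["frame"][160,285],t["frame"][156,332],t["frame"][165,240],t["frame"][212,314],s["frame"][210,230])
for c,n in((t,"t"),(s,"s")):
    m=big(mask(c,lambda h,s,v:((h<8)|(h>172))&(s>150)&(v>110))); r=rect(m); b=cv2.boxPoints(r)
    print(n,"handle",m.sum(),r)
    ys,xs=np.nonzero(m);print(" cen",ray(c,xs.mean(),ys.mean(),0.172).round(4)); print([ray(c,*q,0.172).round(3).tolist() for q in b])
    m=mask(c,lambda h,s,v:(abs(h-115)<12)&(s>120)&(v>60)); 
    if n=="t":
        m[:,:270]=0;m[:,310:]=0;m[:150]=0;m[175:]=0
        ys,xs=np.nonzero(m);print("knob",len(xs),xs.min(),xs.max(),ys.min(),ys.max())
        for u in(xs.min()-.5,xs.max()+.5): print(ray(c,u,ys.mean(),0.037).round(4))
        m=mask(c,lambda h,s,v:(abs(h-25)<8)&(s>120)&(v>110)); m[:,:320]=0;m[:,345:]=0;m[:150]=0;m[162:]=0
        ys,xs=np.nonzero(m);print("block",len(xs),xs.min(),xs.max(),ys.min(),ys.max())
        for u in(xs.min()-.5,xs.max()+.5): 
          for v in (ys.min()-.5,ys.max()+.5):print(ray(c,u,v,0.040).round(4))
# tray
m=mask(t,lambda h,s,v:((h<12)|(h>170))&(s>100)&(v<110)); m2=np.zeros_like(m);m2[185:240,262:365]=m[185:240,262:365]; m2=big(m2); r=rect(m2); print("tray",r,ray(t,*r[0],0.032).round(4),[ray(t,*q,0.032).round(3).tolist() for q in cv2.boxPoints(r)])
# board
m=mask(t,lambda h,s,v:(abs(h-30)<6)&(s>60)&(v>120)); m2=np.zeros_like(m);m2[140:195,215:275]=m[140:195,215:275]; m2=big(m2); r=rect(m2); print("board",m2.sum(),r,[ray(t,*q,0.016).round(4).tolist() for q in cv2.boxPoints(r)])
# stand base
m=mask(t,lambda h,s,v:(s<70)&(v<90)); m2=np.zeros_like(m);m2[185:240,140:200]=m[185:240,140:200]; m2=big(m2); r=rect(m2); print("stand",m2.sum(),r,ray(t,*r[0],0.005).round(4),[ray(t,*q,0.005).round(4).tolist() for q in cv2.boxPoints(r)])
```

```text
t cam [0.466 0.044 1.574]
s cam [0.123 0.645 0.995]
[165  55  44] [193  39  16] [ 54  70 105] [167 157  76] [169 170 111] [96 55 33] [187 188 118]
t handle 216 ((159.16436767578125, 211.4383544921875), (6.086138725280762, 37.45316696166992), 69.44395446777344)
 cen [0.4796 0.3415 0.172 ]
[[0.468, 0.396, 0.172], [0.508, 0.294, 0.172], [0.491, 0.287, 0.172], [0.452, 0.389, 0.172]]
knob 22 283 294 159 161
[ 0.6494 -0.0241  0.037 ]
[ 0.6497 -0.0628  0.037 ]
block 20 329 334 154 158
[ 0.6722 -0.1716  0.04  ]
[ 0.656  -0.1716  0.04  ]
[ 0.6723 -0.1908  0.04  ]
[ 0.6562 -0.1908  0.04  ]
s handle 300 ((208.87374877929688, 261.5283508300781), (7.466764450073242, 40.8518180847168), 21.037511825561523)
 cen [0.4805 0.3448 0.172 ]
[[0.47, 0.396, 0.172], [0.511, 0.293, 0.172], [0.492, 0.289, 0.172], [0.452, 0.391, 0.172]]
tray ((314.0409851074219, 211.54917907714844), (77.1364517211914, 30.782150268554688), 5.194429397583008) [ 0.4855 -0.1266  0.032 ] [[0.446, 0.001, 0.032], [0.545, -0.007, 0.032], [0.525, -0.254, 0.032], [0.426, -0.245, 0.032]]
board 1576 ((245.2793426513672, 165.85171508789062), (33.13514709472656, 48.581607818603516), 85.2363510131836) [[0.6794, 0.1805, 0.016], [0.694, 0.0222, 0.016], [0.5858, 0.0124, 0.016], [0.5712, 0.17, 0.016]]
stand 671 ((170.15737915039062, 212.06886291503906), (29.799768447875977, 36.116024017333984), 68.62937927246094) [0.4795 0.3411 0.005 ] [[0.5027, 0.4147, 0.005], [0.5469, 0.305, 0.005], [0.4564, 0.2677, 0.005], [0.4123, 0.377, 0.005]]
```

Run:
```python
from h import *
t=load("top",0)
crop(t,262,136,342,182,9.9,"tslot"); s=load("side",0)
crop(s,225,110,330,205,7,"sslot")
```

```text
(no output)
```

View pics/tslot.png

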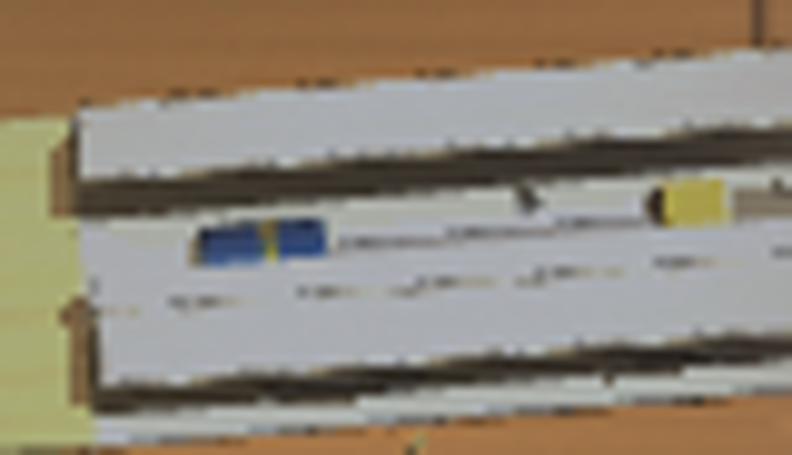

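View pics/sslot.png

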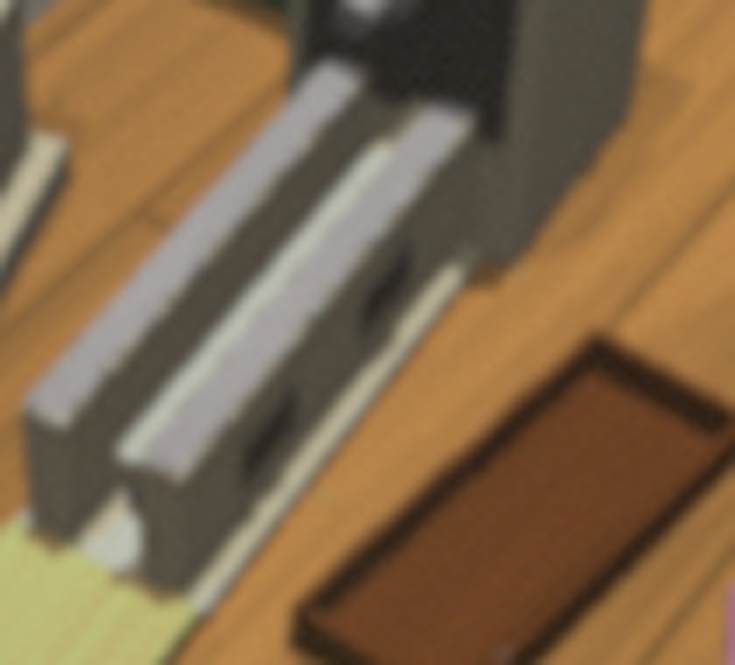

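Run:
```python
from h import *
t=load("top",0);s=load("side",0)
f=lambda x,y:(262+x/9.9-.45,136+y/9.9-.45)
g=lambda x,y:(225+x/7-.43,110+y/7-.43)
print("top")
for n,p in dict(uo=(78,105),ui=(78,182),lo=(97,388),uo2=(755,48),ui2=(755,130),lo2=(755,336)).items(): print(n,ray(t,*f(*p),.105).round(4))
print("knob/rod", [ray(t,*f(*p),h).round(4) for p,h in(((198,226),.035),((326,218),.035),((690,180),.04),((690,226),.04))])
print("side")
for n,p in dict(uo=(27,402),ui=(68,422),lo=(185,476),lo2=(470,128),uo2=(318,68),ui2=(358,88)).items(): print(n,ray(s,*g(*p),.105).round(4))
```

```text
top
uo [0.6847 0.0194 0.105 ]
ui [0.6605 0.0192 0.105 ]
lo [0.5963 0.0128 0.105 ]
uo2 [ 0.7043 -0.1911  0.105 ]
ui2 [ 0.6786 -0.1911  0.105 ]
lo2 [ 0.6143 -0.1911  0.105 ]
knob/rod [array([ 0.6557, -0.0211,  0.035 ]), array([ 0.6587, -0.0628,  0.035 ]), array([ 0.6715, -0.1804,  0.04  ]), array([ 0.6565, -0.1804,  0.04  ])]
side
uo [0.6858 0.0169 0.105 ]
ui [0.6623 0.0155 0.105 ]
lo [0.5982 0.0103 0.105 ]
lo2 [ 0.6229 -0.2716  0.105 ]
uo2 [ 0.7139 -0.2645  0.105 ]
ui2 [ 0.6876 -0.2636  0.105 ]
```

Both views agree: lathe origin at about (0.641, 0.0155), outward axis (-0.092, 0.996), and the flange ledge is visible on the low-x wall in the side view too. The bar axis sits about 2 mm toward the flange, with the knob rear at about y_l -0.079. Next I need to know which way the foot points on the stand.

Run:
```python
from h import *
t=load("top",0);s=load("side",0)
a=np.array([.4795,.341]);d=np.array([.365,-.931])
for sg in(1,-1):
  for c,n in((t,"t"),(s,"s")):
    print(sg,n,[np.round(proj(c,[*(a+sg*d*k),z]),1).tolist() for k,z in((0,.14),(0,.0125),(.025,.0125))])
for c,x0,y0,n in((t,140,190,"tf"),(s,190,240,"sf")):
    im=c["frame"][y0:y0+70,x0:x0+60,::-1].astype(float); im=np.clip(im*2.2,0,255).astype(np.uint8)
    cv2.imwrite(f"pics/{n}.png",cv2.resize(im,None,fx=8,fy=8,interpolation=cv2.INTER_NEAREST))
```

```text
1 t [[161.7, 211.6], [169.7, 212.0], [176.9, 209.3]]
1 s [[211.2, 267.0], [215.1, 288.8], [217.9, 280.9]]
-1 t [[161.7, 211.6], [169.7, 212.0], [162.6, 214.8]]
-1 s [[211.2, 267.0], [215.1, 288.8], [212.2, 297.0]]
```

View pics/tf.png

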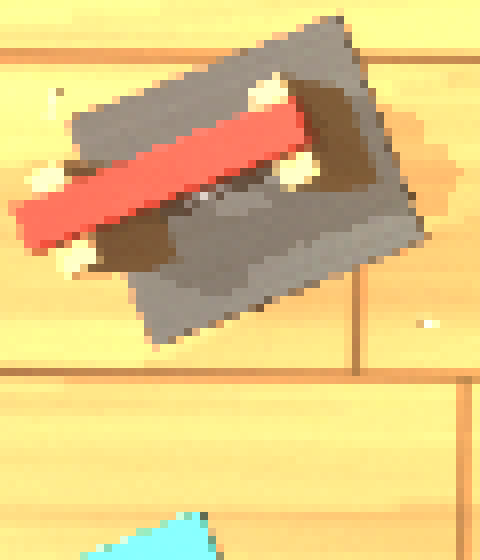

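View pics/sf.png

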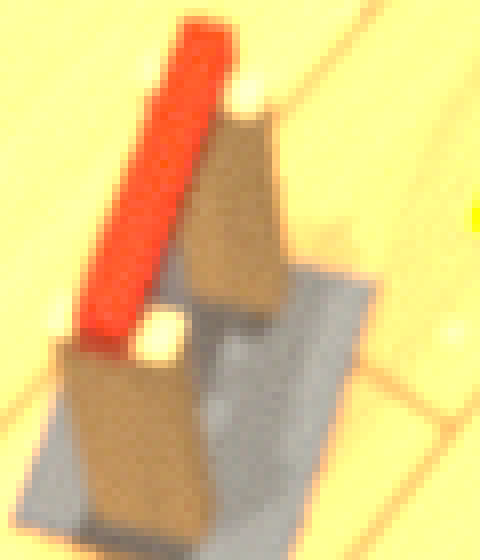

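The pale bits below the handle at crop (205,195) hint that the foot points along +y, i.e. left in the top view. I'll confirm that after lifting. Starting toward the stand now; the turn will also show the sign of the wrist joint.

```bash
python3 -m jog '{"delta_pos":[[0.26,0.85,0.05],[0.26,0.85,0.05],[0.26,0.85,0.05],[0.26,0.85,0.05],[0.26,0.85,0.05],[0.26,0.85,0.05],[0.26,0.85,0.05],[0.26,0.85,0.05],[0.26,0.85,0.05],[0.26,0.85,0.05]],"turn":[[0,0,0.5],[0,0,0.5],[0,0,0.5],[0,0,0.5],[0,0,0.5],[0,0,0.5],[0,0,0.5],[0,0,0.5],[0,0,0.5],[0,0,0.5]],"hand":[1,1,1,1,1,1,1,1,1,1]}' 60; python3 -c "
from h import *
print(bot.get_obs()['q'])"
```

```text
time: 1.1
ee_pos: [0.3506, -0.0771, 0.2563]
tcp_rot: [180.0, -0.0, 63.8]
wrist_force: [1.1, -0.8, 0.1]
opening: 0.0859
[-1.23945647e+01 -2.01086049e+01 -9.48532257e+00  1.00604805e+02
 -2.47308707e-03  1.03809086e+02]
```

```bash
python3 -m jog '{"delta_pos":[[0.26,0.84,0],[0.26,0.84,0],[0.26,0.84,0],[0.26,0.84,0],[0.26,0.84,0],[0.26,0.84,0],[0.26,0.84,0],[0.26,0.84,0],[0.26,0.84,0],[0.25,0.81,0]],"turn":[[0,0,0.6],[0,0,0.6],[0,0,0.6],[0,0,0.6],[0,0,0.6],[0,0,0.6],[0,0,0.6],[0,0,0.6],[0,0,0.6],[0,0,0.57]],"hand":[0,0,0,0,0,0,0,0,0,0]}' 60
python3 - <<'E'
from h import *
o=bot.get_obs(); print(o['q'],o['ee_pos'],o['tcp_rot'])
t=snap("top",1); crop(t,100,150,260,270,4.5,"t1")
E
```

```text
time: 2.1
ee_pos: [0.4803, 0.3416, 0.2558]
tcp_rot: [-180.0, 0.0, 111.6]
wrist_force: [0.8, -1.3, 0.5]
opening: 0.043
[ 3.54280416e+01  1.12532577e+01  1.98262021e+01  9.86020516e+01
 -4.67530317e-03  1.03799081e+02] [0.48027026 0.34163565 0.25575664] [-1.79972848e+02  1.14829545e-02  1.11628965e+02]
```

View pics/t1.png

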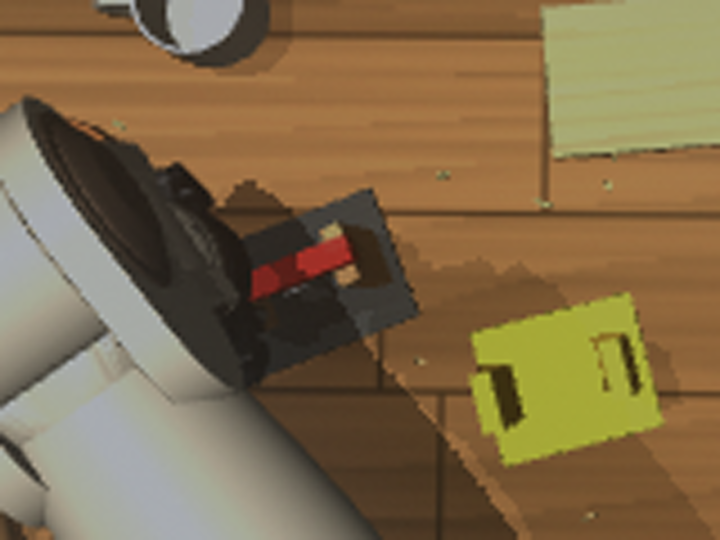

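Gripper centred over the handle. Descending, then closing.

```bash
python3 -m jog '{"delta_pos":[[0,0,-0.4],[0,0,-0.4],[0,0,-0.4],[0,0,-0.4],[0,0,-0.4],[0,0,-0.3],[0,0,0],[0,0,0],[0,0,0],[0,0,0]],"turn":[[0,0,0],[0,0,0],[0,0,0],[0,0,0],[0,0,0],[0,0,0],[0,0,0],[0,0,0],[0,0,0],[0,0,0]],"hand":[0,0,0,0,0,0,0,-0.8,-0.8,-0.8]}' 60;  python3 -m jog '{"delta_pos":[[0,0,0],[0,0,0],[0,0,0],[0,0,0.2],[0,0,0.5],[0,0,0.5],[0,0,0.6],[0,0,0.6],[0,0,0.6],[0,0,0]],"turn":[[0,0,0],[0,0,0],[0,0,0],[0,0,0],[0,0,0],[0,0,0],[0,0,0],[0,0,0],[0,0,0],[0,0,0]],"hand":[-0.8,-0.8,-0.8,-0.8,-0.8,-0.8,-0.8,-0.8,-0.8,-0.8]}' 60
python3 - <<'E'
from h import *
s=snap("side",2); crop(s,140,150,300,310,4,"s2")
E
```

```text
time: 3.15
ee_pos: [0.4806, 0.34, 0.1426]
tcp_rot: [179.9, -0.0, 111.4]
wrist_force: [-0.9, 0.1, 3.3]
opening: 0.0171
time: 4.15
ee_pos: [0.4807, 0.3401, 0.2961]
tcp_rot: [179.7, -0.1, 111.4]
wrist_force: [0.5, 0.4, -1.2]
opening: 0.017
```

View pics/s2.png

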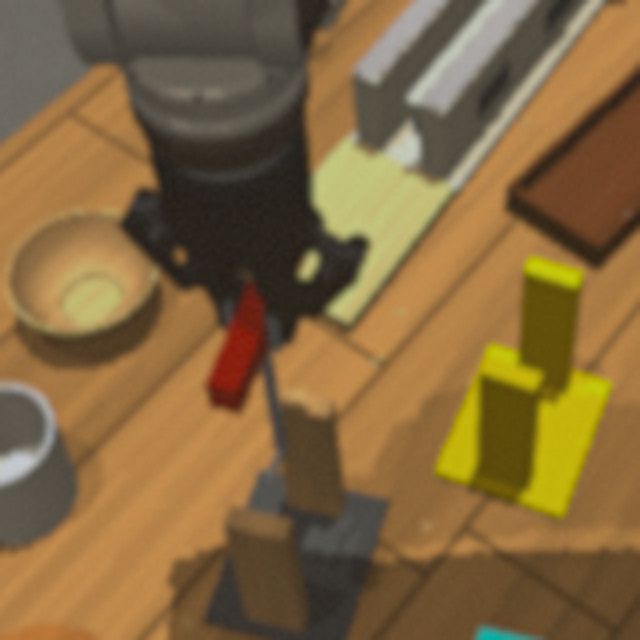

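The pick is held and lifted, with the shank hanging at crop (270,370)–(283,460). Zooming in on the foot.

Run:
```python
from h import *
s=load("side",2); o=bot.get_obs(); p=o['ee_pos']
d=np.array([.365,-.931])
b=p[2]+.019-.15
print(proj(s,[p[0],p[1],b]),proj(s,[*(p[:2]+.025*d),b]),proj(s,[*(p[:2]-.025*d),b]))
crop(s,190,230,250,290,10,"s2z")
```

```text
(np.float64(210.28298365722904), np.float64(262.15831603986385)) (np.float64(213.51380523404376), np.float64(253.68448150832097)) (np.float64(206.94180003105294), np.float64(270.9216093739483))
```

View pics/s2z.png

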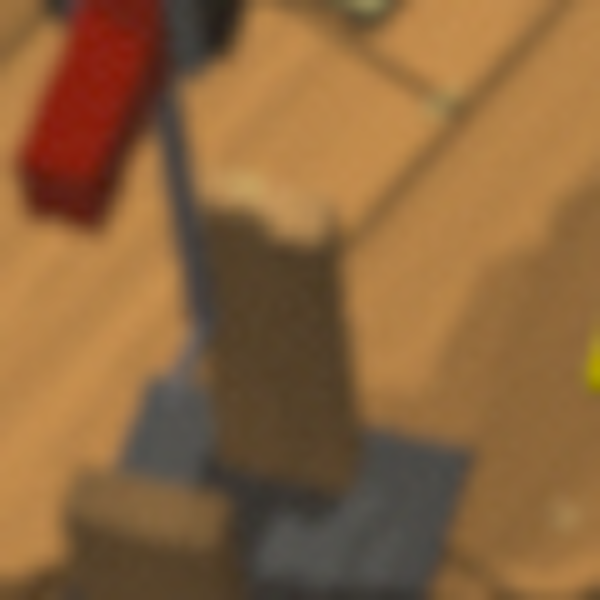

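The foot runs down-left from the shank bottom at crop (203,328) toward (180,380), so it points along tool x (yaw 111°) as assumed. Moving over the slot with the foot turned to point along +y_l.

```bash
python3 -m jog '{"delta_pos":[[0.31,-0.78,0],[0.31,-0.78,0],[0.31,-0.78,0],[0.31,-0.78,0],[0.31,-0.78,0],[0.31,-0.78,0],[0.31,-0.78,0],[0.31,-0.78,0],[0.31,-0.78,0],[0.31,-0.78,0]],"turn":[[0,0,-0.2],[0,0,-0.2],[0,0,-0.2],[0,0,-0.2],[0,0,-0.2],[0,0,-0.2],[0,0,-0.2],[0,0,-0.2],[0,0,-0.2],[0,0,-0.22]],"hand":[-0.8,-0.8,-0.8,-0.8,-0.8,-0.8,-0.8,-0.8,-0.8,-0.8]}' 80; python3 -m jog '{"delta_pos":[[0.3,-0.75,0],[0.2,-0.5,0],[0.1,-0.3,0],[0,0,-0.2],[0,0,-0.2],[0,0,0],[0,0,0],[0,0,0],[0,0,0],[0,0,0]],"turn":[[0,0,0],[0,0,0],[0,0,0],[0,0,0],[0,0,0],[0,0,0],[0,0,0],[0,0,0],[0,0,0],[0,0,0]],"hand":[-0.8,-0.8,-0.8,-0.8,-0.8,-0.8,-0.8,-0.8,-0.8,-0.8]}' 80
python3 - <<'E'
from h import *
s=snap("side",3); crop(s,190,60,330,200,5,"s3")
t=snap("top",3); crop(t,262,136,342,182,9.9,"t3")
print(bot.get_obs()['q'])
E
```

```text
time: 5.2
ee_pos: [0.6352, -0.052, 0.29]
tcp_rot: [-179.9, -0.0, 95.2]
wrist_force: [1.5, 0.2, -1.0]
opening: 0.0167
time: 6.2
ee_pos: [0.6653, -0.1277, 0.2717]
tcp_rot: [180.0, 0.0, 95.3]
wrist_force: [0.0, 0.0, -1.7]
opening: 0.0171
[-1.08685810e+01  2.58683336e+01  4.01343071e+01  1.04244510e+02
 -8.12795608e-05  7.38728933e+01]
```

View pics/s3.png

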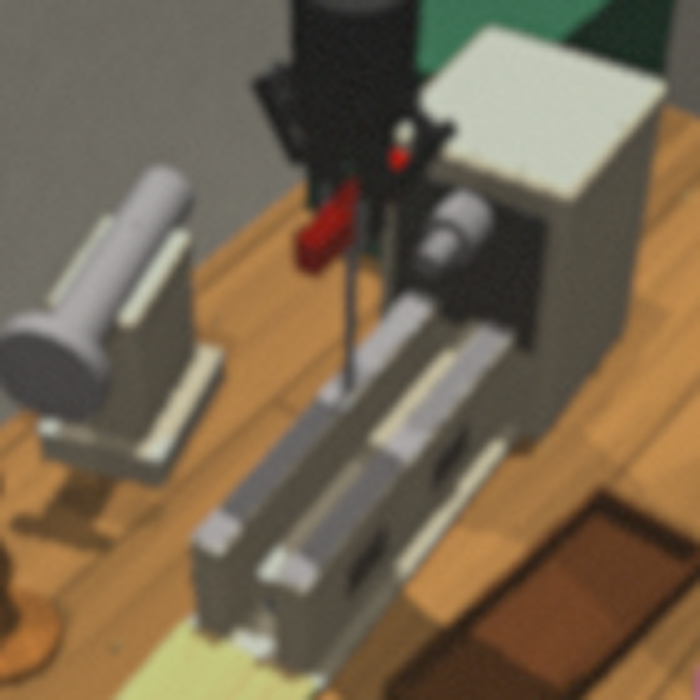

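View pics/t3.png

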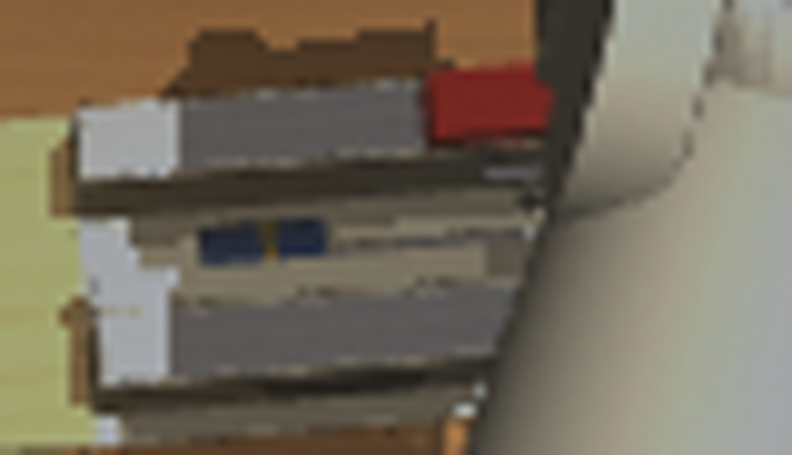

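Side view: the pick hangs over the slot with the shank bottom at crop (347,388). Top view: the foot tip shows at crop (487,172), just inside the upper wall. I'll check its lateral position.

Run:
```python
from h import *
s=load("side",3);t=load("top",3);o=bot.get_obs();p=o['ee_pos'];b=p[2]+.019-.15
O=np.array([.641,.0155]);X=np.array([.9958,.0916]);Y=np.array([-.0916,.9958])
L=lambda w:(round((w[:2]-O)@X,4),round((w[:2]-O)@Y,4))
print("tcp",L(p),b)
print("foot tip",L(ray(t,262+487/9.9-.45,136+172/9.9-.45,b+.0025)),L(ray(t,262+535/9.9-.45,136+172/9.9-.45,b+.0025)))
print("shank bottom side",L(ray(s,190+347/5-.4,60+388/5-.4,b)), "mid",L(ray(s,190+351/5-.4,60+300/5-.4,b+.06)))
print(proj(s,[*p[:2],b]),190+347/5-.4,60+388/5-.4)
crop(s,235,110,285,150,14,"s3z")
```

```text
tcp (np.float64(0.011), np.float64(-0.1448)) 0.140536879266231
foot tip (np.float64(0.0076), np.float64(-0.1207)) (np.float64(0.0064), np.float64(-0.1351))
shank bottom side (np.float64(0.0125), np.float64(-0.1455)) mid (np.float64(0.0208), np.float64(-0.1636))
(np.float64(259.2687574355443), np.float64(137.46972281501985)) 259.0 137.2
```

View pics/s3z.png

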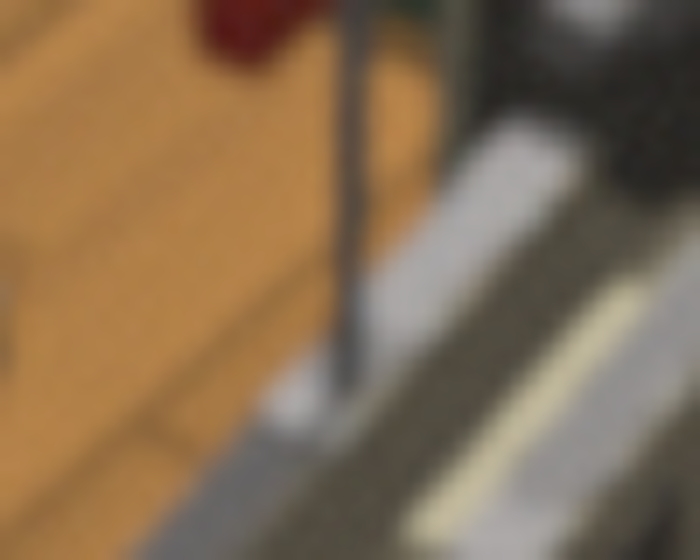

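The two views give the pick's lateral position as 7 and 12.5 mm, either side of the TCP's own 11 mm. I'll lower it only partway, to above the bar, and feel for the high-x wall to settle it.

```bash
python3 -m jog '{"delta_pos":[[0.02,0,-0.2],[0,0,-0.2],[0,0,-0.2],[0,0,-0.2],[0,0,-0.2],[0,0,-0.2],[0,0,-0.2],[0,0,-0.2],[0,0,-0.1],[0,0,0]],"turn":[[0,0,0],[0,0,0],[0,0,0],[0,0,0],[0,0,0],[0,0,0],[0,0,0],[0,0,0],[0,0,0],[0,0,0]],"hand":[-0.8,-0.8,-0.8,-0.8,-0.8,-0.8,-0.8,-0.8,-0.8,-0.8]}' 80; python3 -m jog '{"delta_pos":[[0.02,0,0],[0.02,0,0],[0.01,0,0],[0,0,0],[0,0,0],[0,0,0],[0,0,0],[0,0,0],[0,0,0],[0,0,0]],"turn":[[0,0,0],[0,0,0],[0,0,0],[0,0,0],[0,0,0],[0,0,0],[0,0,0],[0,0,0],[0,0,0],[0,0,0]],"hand":[-0.8,-0.8,-0.8,-0.8,-0.8,-0.8,-0.8,-0.8,-0.8,-0.8]}'
```

```text
time: 7.3
ee_pos: [0.6658, -0.1277, 0.1853]
tcp_rot: [-179.9, -0.0, 95.3]
wrist_force: [0.3, 0.5, -2.2]
opening: 0.0165
time: 8.3
ee_pos: [0.6686, -0.1278, 0.1863]
tcp_rot: [-180.0, -0.0, 95.2]
wrist_force: [0.1, 0.4, -1.6]
opening: 0.0166
```

```bash
python3 -m jog '{"delta_pos":[[0.02,0,0],[0.02,0,0],[0,0,0],[0,0,0],[0,0,0],[0,0,0],[0,0,0],[0,0,0],[0,0,0],[0,0,0]],"turn":[[0,0,0],[0,0,0],[0,0,0],[0,0,0],[0,0,0],[0,0,0],[0,0,0],[0,0,0],[0,0,0],[0,0,0]],"hand":[-0.8,-0.8,-0.8,-0.8,-0.8,-0.8,-0.8,-0.8,-0.8,-0.8]}'; python3 -m jog '{"delta_pos":[[0.02,0,0],[0.02,0,0],[0,0,0],[0,0,0],[0,0,0],[0,0,0],[0,0,0],[0,0,0],[0,0,0],[0,0,0]],"turn":[[0,0,0],[0,0,0],[0,0,0],[0,0,0],[0,0,0],[0,0,0],[0,0,0],[0,0,0],[0,0,0],[0,0,0]],"hand":[-0.8,-0.8,-0.8,-0.8,-0.8,-0.8,-0.8,-0.8,-0.8,-0.8]}'
```

```text
time: 9.3
ee_pos: [0.6707, -0.1278, 0.1863]
tcp_rot: [180.0, 0.0, 95.2]
wrist_force: [0.1, 0.0, -1.4]
opening: 0.0165
time: 10.3
ee_pos: [0.6726, -0.1278, 0.1863]
tcp_rot: [180.0, -0.0, 95.3]
wrist_force: [-0.3, 0.3, 0.2]
opening: 0.0165
```

```bash
python3 -m jog '{"delta_pos":[[0.02,0,0],[0,0,0],[0,0,0],[0,0,0],[0,0,0],[0.01,0,0],[0,0,0],[0,0,0],[0,0,0],[0,0,0]],"turn":[[0,0,0],[0,0,0],[0,0,0],[0,0,0],[0,0,0],[0,0,0],[0,0,0],[0,0,0],[0,0,0],[0,0,0]],"hand":[-0.8,-0.8,-0.8,-0.8,-0.8,-0.8,-0.8,-0.8,-0.8,-0.8]}'
python3 - <<'E'
from h import *
s=snap("side",4); crop(s,235,90,285,150,10,"s4")
E
```

```text
time: 11.3
ee_pos: [0.6739, -0.1278, 0.1863]
tcp_rot: [-180.0, -0.0, 95.2]
wrist_force: [-5.0, 0.5, 0.4]
opening: 0.0167
```

View pics/s4.png

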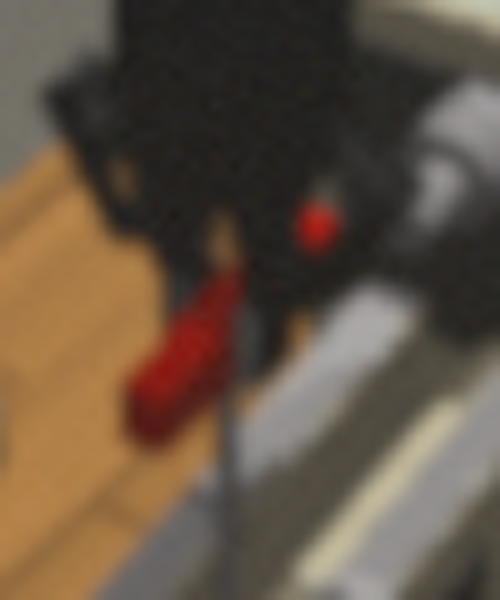

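Wall contact at TCP x ≈ 0.673, so the shank axis lies about 2.8 mm inward of the TCP reading. Backing off 4.5 mm from contact, then descending beside the rod.

```bash
python3 -m jog '{"delta_pos":[[-0.06,0,0],[-0.05,0,0],[0,0,-0.1],[0,0,-0.1],[0,0,-0.1],[0,0,-0.1],[0,0,0],[0,0,0],[0,0,0],[0,0,0]],"turn":[[0,0,0],[0,0,0],[0,0,0],[0,0,0],[0,0,0],[0,0,0],[0,0,0],[0,0,0],[0,0,0],[0,0,0]],"hand":[-0.8,-0.8,-0.8,-0.8,-0.8,-0.8,-0.8,-0.8,-0.8,-0.8]}'
```

```text
time: 12.35
ee_pos: [0.6688, -0.1278, 0.1666]
tcp_rot: [180.0, 0.0, 95.3]
wrist_force: [-1.1, 0.3, -0.9]
opening: 0.017
```

```bash
python3 -m jog '{"delta_pos":[[0,0,-0.06],[0,0,-0.06],[0,0,-0.06],[0,0,-0.06],[0,0,-0.06],[0,0,-0.06],[0,0,-0.05],[0,0,-0.02],[0,0,0],[0,0,0]],"turn":[[0,0,0],[0,0,0],[0,0,0],[0,0,0],[0,0,0],[0,0,0],[0,0,0],[0,0,0],[0,0,0],[0,0,0]],"hand":[-0.8,-0.8,-0.8,-0.8,-0.8,-0.8,-0.8,-0.8,-0.8,-0.8]}'
```

```text
time: 13.35
ee_pos: [0.6687, -0.1278, 0.1449]
tcp_rot: [180.0, 0.0, 95.3]
wrist_force: [0.2, -0.0, -1.6]
opening: 0.0168
```

Free descent to about 2 mm above the floor. Now swinging the foot under the rod.

```bash
python3 -m jog '{"delta_pos":[[0.01,0,0],[0.01,0,0],[0,0,0],[0,0,0],[0,0,0],[0,0,0],[0,0,0],[0,0,0],[0,0,0],[0,0,0]],"turn":[[0,0,0.4],[0,0,0.5],[0,0,0.6],[0,0,0.6],[0,0,0.6],[0,0,0.6],[0,0,0.6],[0,0,0.6],[0,0,0.5],[0,0,0]],"hand":[-0.8,-0.8,-0.8,-0.8,-0.8,-0.8,-0.8,-0.8,-0.8,-0.8]}'
```

```text
time: 14.35
ee_pos: [0.6697, -0.1278, 0.145]
tcp_rot: [180.0, 0.0, 135.3]
wrist_force: [-0.0, -0.5, -1.2]
opening: 0.0167
```

```bash
python3 -m jog '{"delta_pos":[[0,0,0],[0,0,0],[0,0,0],[0,0,0],[0,0,0],[0,0,0],[0,0,0],[0,0,0],[0,0,0],[0,0,0]],"turn":[[0,0,0.6],[0,0,0.7],[0,0,0.7],[0,0,0.7],[0,0,0.7],[0,0,0.7],[0,0,0.7],[0,0,0.7],[0,0,0.7],[0,0,0.05]],"hand":[-0.8,-0.8,-0.8,-0.8,-0.8,-0.8,-0.8,-0.8,-0.8,-0.8]}'
python3 - <<'E'
from h import *
s=snap("side",5); crop(s,190,60,330,200,5,"s5")
t=snap("top",5); crop(t,262,136,342,182,9.9,"t5")
E
```

```text
time: 15.35
ee_pos: [0.6697, -0.1278, 0.1449]
tcp_rot: [-180.0, 0.0, -174.8]
wrist_force: [0.8, -0.2, -0.8]
opening: 0.0166
```

View pics/s5.png

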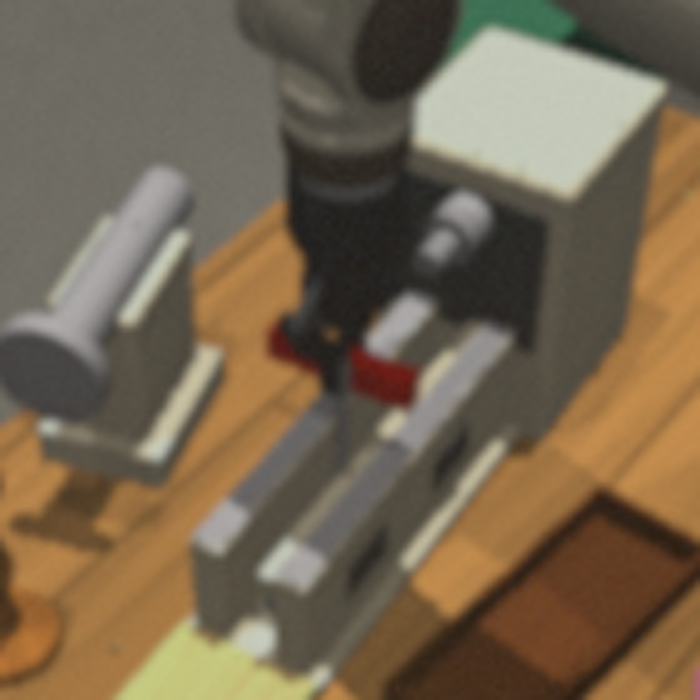

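View pics/t5.png

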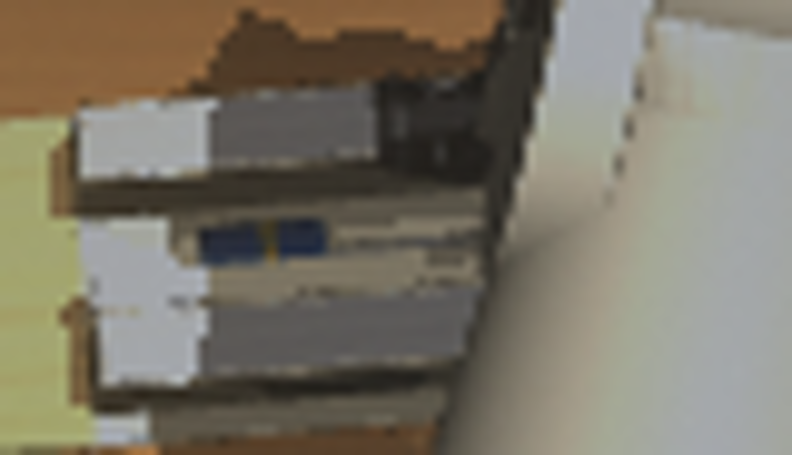

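Rotation met no resistance and the bar hasn't moved. Sliding along the slot toward the knob.

```bash
python3 -m jog '{"delta_pos":[[-0.012,0.13,0],[-0.012,0.13,0],[-0.012,0.13,0],[-0.012,0.13,0],[-0.012,0.13,0],[-0.012,0.13,0],[-0.012,0.13,0],[-0.012,0.13,0],[0,0,0],[0,0,0]],"turn":[[0,0,0],[0,0,0],[0,0,0],[0,0,0],[0,0,0],[0,0,0],[0,0,0],[0,0,0],[0,0,0],[0,0,0]],"hand":[-0.8,-0.8,-0.8,-0.8,-0.8,-0.8,-0.8,-0.8,-0.8,-0.8]}'; python3 -m jog '{"delta_pos":[[-0.003,0.03,0],[-0.003,0.03,0],[-0.003,0.03,0],[-0.003,0.03,0],[0,0,0],[0,0,0],[0,0,0],[0,0,0],[0,0,0],[0,0,0]],"turn":[[0,0,0],[0,0,0],[0,0,0],[0,0,0],[0,0,0],[0,0,0],[0,0,0],[0,0,0],[0,0,0],[0,0,0]],"hand":[-0.8,-0.8,-0.8,-0.8,-0.8,-0.8,-0.8,-0.8,-0.8,-0.8]}'
```

```text
time: 16.45
ee_pos: [0.6649, -0.0757, 0.1448]
tcp_rot: [-180.0, 0.0, -174.7]
wrist_force: [0.4, -1.1, -0.9]
opening: 0.0166
time: 17.45
ee_pos: [0.6642, -0.0699, 0.1448]
tcp_rot: [-180.0, -0.0, -174.8]
wrist_force: [-0.9, 0.5, -0.8]
opening: 0.0167
```

```bash
python3 -m jog '{"delta_pos":[[-0.003,0.03,0],[-0.003,0.03,0],[0,0,0.05],[0,0,0.05],[0,0,0.05],[0,0,0.05],[0,0,0.05],[0,0,0],[0,0,0],[0,0,0]],"turn":[[0,0,0],[0,0,0],[0,0,0],[0,0,0],[0,0,0],[0,0,0],[0,0,0],[0,0,0],[0,0,0],[0,0,0]],"hand":[-0.8,-0.8,-0.8,-0.8,-0.8,-0.8,-0.8,-0.8,-0.8,-0.8]}' 100
python3 - <<'E'
from h import *
t=snap("top",6); crop(t,222,130,302,182,9.9,"t6")
s=snap("side",6); crop(s,220,130,280,200,8,"s6")
E
```

```text
time: 18.45
ee_pos: [0.6639, -0.0667, 0.1572]
tcp_rot: [180.0, -0.0, -174.7]
wrist_force: [-0.3, -0.6, -2.8]
opening: 0.0165
```

View pics/t6.png

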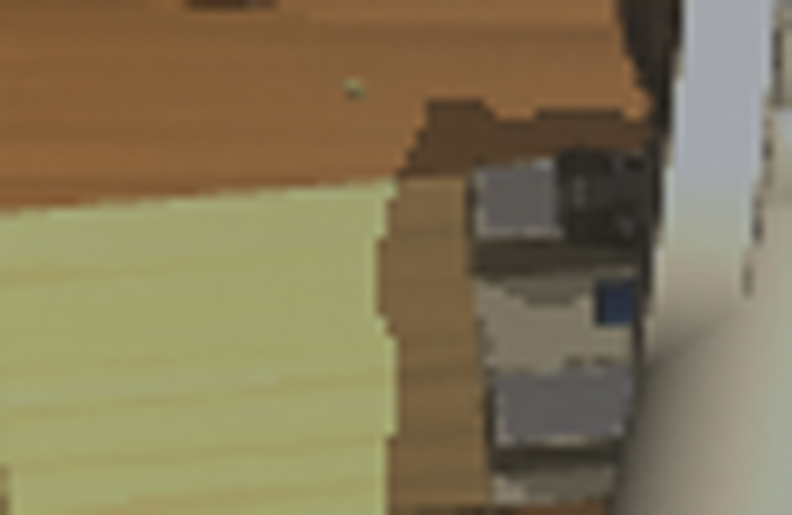

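View pics/s6.png

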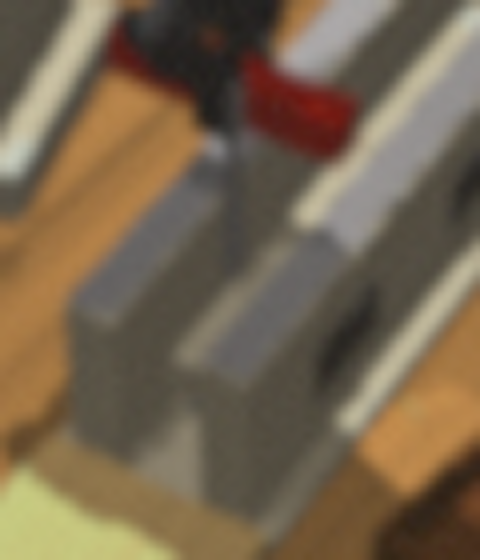

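The wrist force rose by about 2 N, consistent with carrying the knob end. Drawing out gently.

```bash
python3 -m jog '{"delta_pos":[[-0.006,0.06,0],[-0.006,0.06,0],[-0.006,0.06,0],[-0.006,0.06,0],[-0.006,0.06,0],[-0.006,0.06,0],[-0.006,0.06,0],[-0.006,0.06,0],[0,0,0],[0,0,0]],"turn":[[0,0,0],[0,0,0],[0,0,0],[0,0,0],[0,0,0],[0,0,0],[0,0,0],[0,0,0],[0,0,0],[0,0,0]],"hand":[-0.8,-0.8,-0.8,-0.8,-0.8,-0.8,-0.8,-0.8,-0.8,-0.8]}' 100
python3 - <<'E'
from h import *
t=snap("top",7); crop(t,222,130,302,182,9.9,"t7")
s=snap("side",7); crop(s,220,130,280,200,8,"s7")
E
```

```text
time: 19.55
ee_pos: [0.6615, -0.0425, 0.1573]
tcp_rot: [180.0, 0.0, -174.7]
wrist_force: [-0.7, 0.2, -2.5]
opening: 0.0165
```

View pics/t7.png

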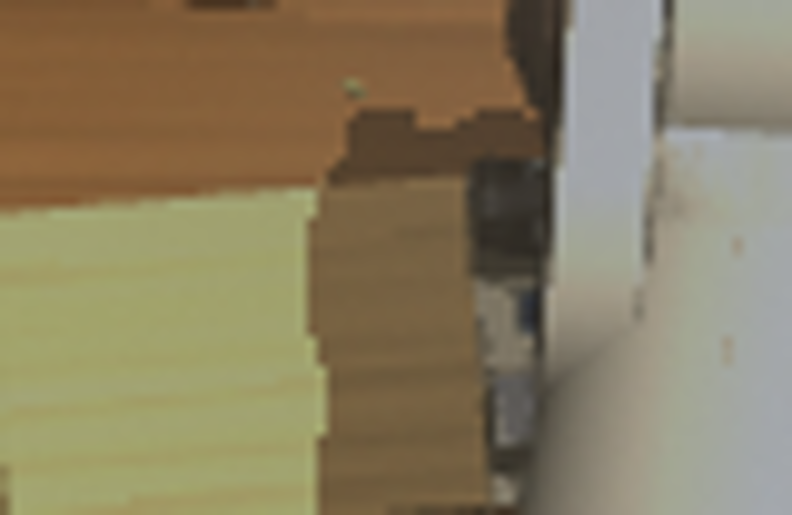

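View pics/s7.png

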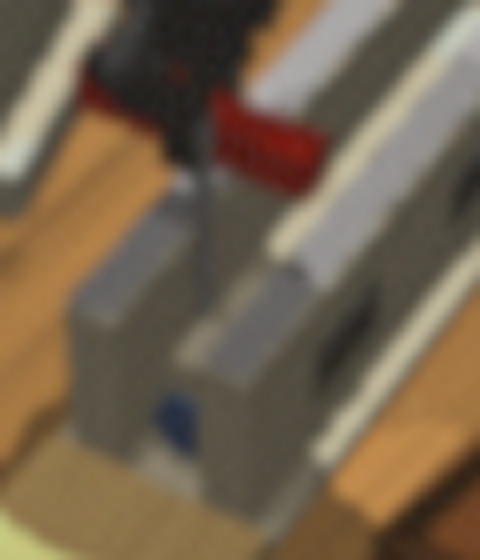

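The side view shows the blue knob face at crop (180,420), lifted and moving out. The top view shows the knob front advanced about 25 mm. Continuing.

```bash
python3 -m jog '{"delta_pos":[[-0.01,0.1,0],[-0.01,0.1,0],[-0.01,0.1,0],[-0.01,0.1,0],[-0.01,0.1,0],[-0.01,0.1,0],[-0.01,0.1,0],[-0.01,0.1,0],[-0.01,0.1,0],[-0.01,0.1,0]],"turn":[[0,0,0],[0,0,0],[0,0,0],[0,0,0],[0,0,0],[0,0,0],[0,0,0],[0,0,0],[0,0,0],[0,0,0]],"hand":[-0.8,-0.8,-0.8,-0.8,-0.8,-0.8,-0.8,-0.8,-0.8,-0.8]}' 100
python3 - <<'E'
from h import *
s=snap("side",8); crop(s,200,130,280,220,7,"s8")
E
```

```text
time: 20.65
ee_pos: [0.6565, 0.0076, 0.1573]
tcp_rot: [-180.0, -0.0, -174.8]
wrist_force: [0.8, -1.5, -1.4]
opening: 0.0165
```

View pics/s8.png

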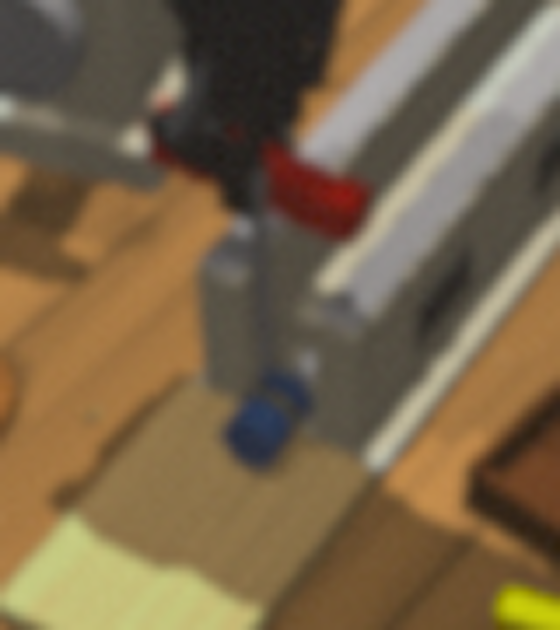

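The knob is out and past the step (blue, crop (265,420)). Drawing on another 62 mm to leave room for the gripper.

```bash
python3 -m jog '{"delta_pos":[[-0.012,0.125,0],[-0.012,0.125,0],[-0.012,0.125,0],[-0.012,0.125,0],[-0.012,0.125,0],[-0.012,0.125,0],[-0.012,0.125,0],[-0.012,0.125,0],[-0.012,0.125,0],[-0.012,0.125,0]],"turn":[[0,0,0],[0,0,0],[0,0,0],[0,0,0],[0,0,0],[0,0,0],[0,0,0],[0,0,0],[0,0,0],[0,0,0]],"hand":[-0.8,-0.8,-0.8,-0.8,-0.8,-0.8,-0.8,-0.8,-0.8,-0.8]}' 100;  python3 -m jog '{"delta_pos":[[0,0,0],[0,0,0],[0,-0.02,-0.03],[0,-0.02,-0.03],[0,0,-0.03],[0,0,-0.03],[0,0,0],[0,0,0],[0,0,0],[0,0,0]],"turn":[[0,0,0],[0,0,0],[0,0,0],[0,0,0],[0,0,0],[0,0,0],[0,0,0],[0,0,0],[0,0,0],[0,0,0]],"hand":[-0.8,-0.8,-0.8,-0.8,-0.8,-0.8,-0.8,-0.8,-0.8,-0.8]}' 100
python3 - <<'E'
from h import *
s=snap("side",9); crop(s,200,130,280,220,7,"s9")
t=snap("top",9); crop(t,212,130,302,182,8.8,"t9")
E
```

```text
time: 21.7
ee_pos: [0.6505, 0.0702, 0.1573]
tcp_rot: [180.0, 0.0, -174.7]
wrist_force: [0.2, -1.0, -2.4]
opening: 0.0167
time: 22.7
ee_pos: [0.6506, 0.0677, 0.1514]
tcp_rot: [-180.0, 0.0, -174.7]
wrist_force: [-0.7, -0.2, -1.3]
opening: 0.0163
```

View pics/s9.png

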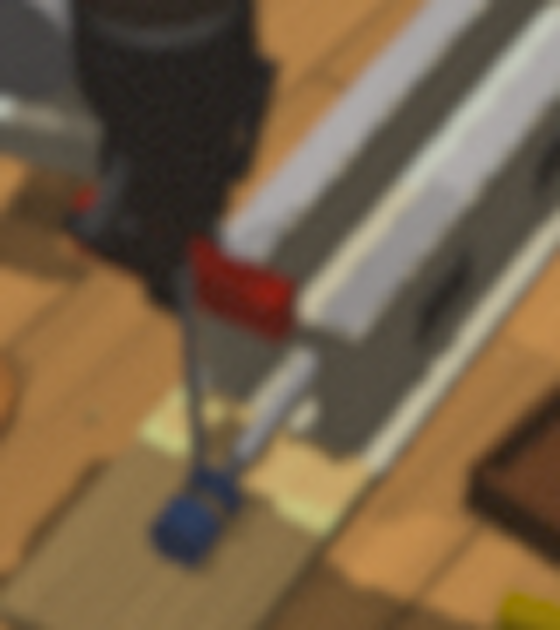

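The knob lies well out on the board at crop (195,520), with the shank just behind it. Sliding the pick sideways clear, then up.

```bash
python3 -m jog '{"delta_pos":[[0.08,0.007,0],[0.08,0.007,0],[0.08,0.007,0],[0.08,0.007,0],[0.1,0.01,0],[0.1,0.01,0],[0.1,0.01,0],[0.1,0.01,0],[0,0,0],[0,0,0]],"turn":[[0,0,0],[0,0,0],[0,0,0],[0,0,0],[0,0,0],[0,0,0],[0,0,0],[0,0,0],[0,0,0],[0,0,0]],"hand":[-0.8,-0.8,-0.8,-0.8,-0.8,-0.8,-0.8,-0.8,-0.8,-0.8]}' 100
python3 - <<'E'
from h import *
s=snap("side",10); crop(s,200,130,280,220,7,"s10")
E
```

```text
time: 23.8
ee_pos: [0.6866, 0.0711, 0.1511]
tcp_rot: [180.0, -0.0, -174.7]
wrist_force: [-0.2, -0.3, -1.8]
opening: 0.0164
```

View pics/s10.png

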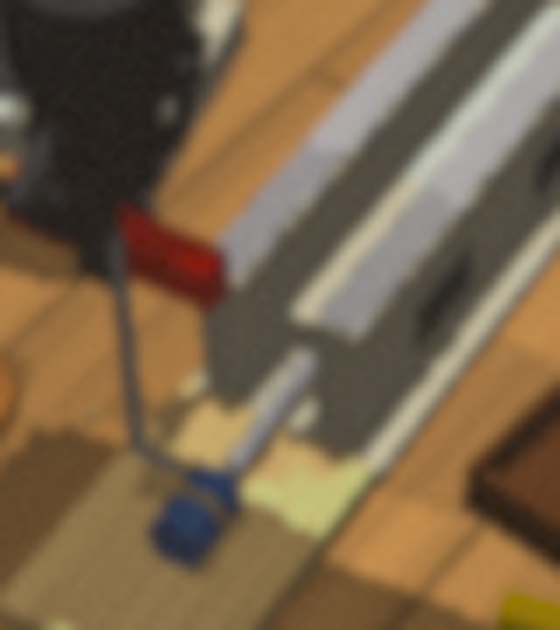

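The pick is clear of the bar, which stayed put. Carrying the pick back over its stand.

```bash
python3 -m jog '{"delta_pos":[[0,0,0.5],[0,0,0.7],[0,0,0.9],[-0.2,0.3,0.8],[-0.45,0.6,0],[-0.45,0.6,0],[-0.45,0.6,0],[-0.45,0.6,0],[-0.45,0.6,0],[-0.45,0.6,0]],"turn":[[0,0,0],[0,0,0],[0,0,-0.7],[0,0,-0.8],[0,0,-0.8],[0,0,-0.8],[0,0,-0.8],[0,0,-0.8],[0,0,-0.8],[0,0,-0.8]],"hand":[-0.8,-0.8,-0.8,-0.8,-0.8,-0.8,-0.8,-0.8,-0.8,-0.8]}' 100
python3 - <<'E'
from h import *
o=bot.get_obs(); p=o['ee_pos']; print((np.array([.4807,.3401])-p[:2])/.05, p[2], (111.4-o['tcp_rot'][2])/8)
E
```

```text
time: 24.85
ee_pos: [0.5403, 0.267, 0.2966]
tcp_rot: [180.0, 0.0, 134.6]
wrist_force: [0.8, -0.2, -1.5]
opening: 0.0164
[-1.19140312  1.46150791] 0.2966345103372576 -2.8977949199227915
```

```bash
python3 -m jog '{"delta_pos":[[-0.4,0.5,0],[-0.4,0.5,0],[-0.3,0.3,0],[-0.1,0.16,0],[0,0,-0.4],[0,0,-0.5],[0,0,-0.5],[0,0,-0.4],[0,0,0],[0,0,0]],"turn":[[0,0,-0.8],[0,0,-0.8],[0,0,-0.8],[0,0,-0.5],[0,0,0],[0,0,0],[0,0,0],[0,0,0],[0,0,0],[0,0,0]],"hand":[-0.8,-0.8,-0.8,-0.8,-0.8,-0.8,-0.8,-0.8,-0.8,-0.8]}' 100
python3 - <<'E'
from h import *
o=bot.get_obs(); p=o['ee_pos']; print((np.array([.4807,.3401])-p[:2])*1000, p[2], (111.4-o['tcp_rot'][2]))
s=snap("side",11); crop(s,170,210,270,310,6,"s11")
E
```

```text
time: 25.85
ee_pos: [0.4814, 0.339, 0.207]
tcp_rot: [180.0, -0.0, 111.7]
wrist_force: [0.7, -0.2, -0.6]
opening: 0.0164
[-0.65543439  1.1150669 ] 0.20701520177597563 -0.2516168480134553
```

View pics/s11.png

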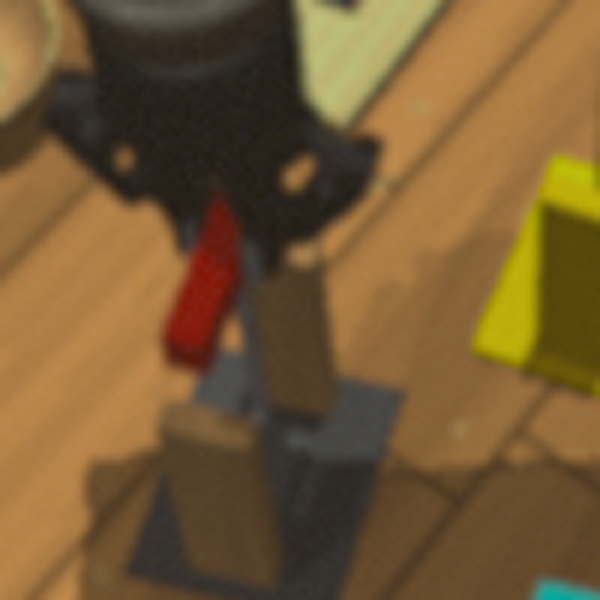

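Shank is between the posts. Lowering to the hanging height.

```bash
python3 -m jog '{"delta_pos":[[-0.013,0.022,-0.3],[0,0,-0.3],[0,0,-0.3],[0,0,-0.2],[0,0,-0.1],[0,0,-0.05],[0,0,-0.02],[0,0,0],[0,0,0],[0,0,0]],"turn":[[0,0,0],[0,0,0],[0,0,0],[0,0,0],[0,0,0],[0,0,0],[0,0,0],[0,0,0],[0,0,0],[0,0,0]],"hand":[-0.8,-0.8,-0.8,-0.8,-0.8,-0.8,-0.8,-0.8,-0.8,-0.8]}' 60
```

```text
time: 26.9
ee_pos: [0.481, 0.3403, 0.1432]
tcp_rot: [180.0, -0.0, 111.7]
wrist_force: [1.1, -0.2, -1.4]
opening: 0.0165
```

```bash
python3 -m jog '{"delta_pos":[[0,0,-0.015],[0,0,0],[0,0,0],[0,0,0],[0,0,0],[0,0,0],[0,0,0],[0,0,0.3],[0,0,0.5],[0,0,0.8]],"turn":[[0,0,0],[0,0,0],[0,0,0],[0,0,0],[0,0,0],[0,0,0],[0,0,0],[0,0,0],[0,0,0],[0,0,0]],"hand":[-0.8,-0.8,-0.5,-0.4,-0.2,0.0,0.0,0.0,0.0,0.0]}' 60
python3 - <<'E'
from h import *
s=snap("side",12); crop(s,170,210,270,310,6,"s12")
t=snap("top",12)
crop(t,212,130,302,182,8.8,"t12")
E
```

```text
time: 27.9
ee_pos: [0.4802, 0.3397, 0.222]
tcp_rot: [-179.8, 0.0, 111.7]
wrist_force: [0.4, -0.3, -0.4]
opening: 0.0429
```

View pics/s12.png

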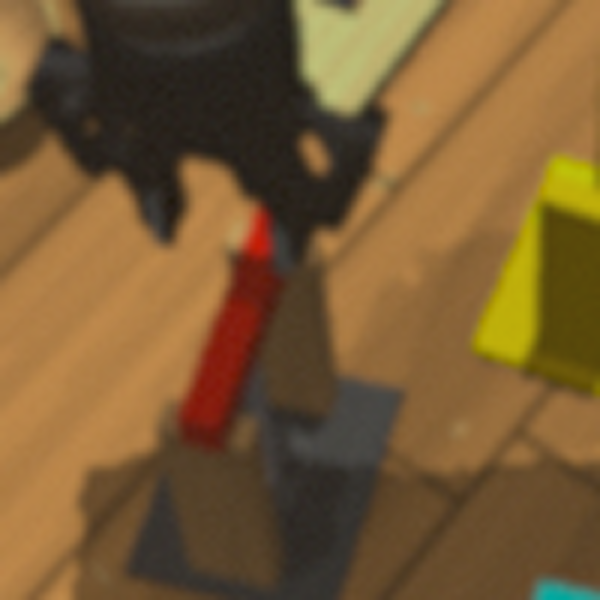

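View pics/t12.png

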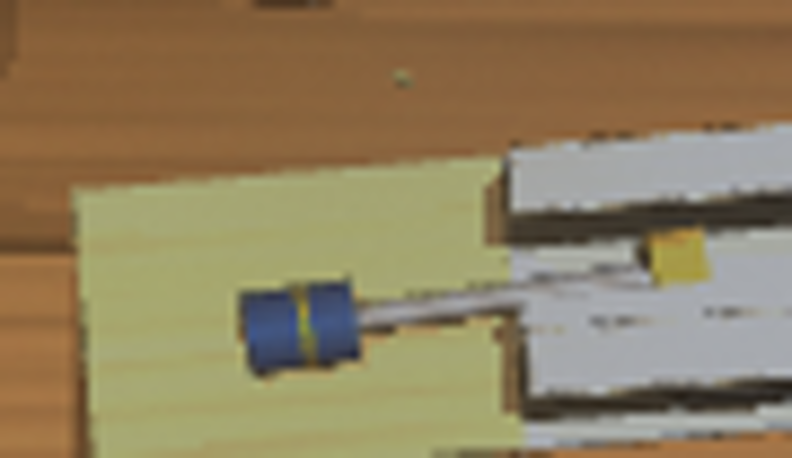

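The pick hangs on both posts (handle across crop (185..265, 220..440)). In the top view the bar lies with its knob centre at crop (302,327) and its block in the slot at (678,257). Working out the grasp and the placing.

Run:
```python
from h import *
t=load("top",12); s=load("side",12)
f=lambda x,y:(212+x/8.8-.45,130+y/8.8-.45)
O=np.array([.641,.0155]);X=np.array([.9958,.0916]);Y=np.array([-.0916,.9958])
L=lambda w:((w[:2]-O)@X).round(4).item().__str__()+" "+((w[:2]-O)@Y).round(4).__str__()
a=ray(t,*f(247,333),.031);b=ray(t,*f(357,318),.031);c=ray(t,*f(678,257),.040)
print("knob ends",a,b,(a-b)[:2],np.hypot(*(a-b)[:2])); k=(a+b)/2; print("knob",k,L(k)); d=(k-c)[:2];print("block",c,np.hypot(*d),np.degrees(np.arctan2(d[1],d[0])))
for n,c in(("t",t),("s",s)):
    hsv=cv2.cvtColor(c["frame"],cv2.COLOR_RGB2HSV).astype(int)
    m=(abs(hsv[...,0]-112)<14)&(hsv[...,1]>110)&(hsv[...,2]>40)
    u0,v0=proj(c,[k[0],k[1],.031]); w=np.zeros_like(m); w[int(v0)-12:int(v0)+12,int(u0)-14:int(u0)+14]=1; m&=w
    ys,xs=np.nonzero(m); 
    if len(xs):print(n,len(xs),xs.min(),xs.max(),ys.min(),ys.max(),ray(c,(xs.min()+xs.max())/2,(ys.min()+ys.max())/2,.031),(u0,v0))
crop(s,190,150,280,230,7,"s12b")
p=bot.get_obs()['ee_pos'];print(p)
```

```text
knob ends [0.62576137 0.11401387 0.031     ] [0.63165095 0.07364672 0.031     ] [-0.00588958  0.04036715] 0.04079453445466177
knob [0.62870616 0.0938303  0.031     ] -0.0051 0.0791
block [ 0.65408963 -0.04356194  0.04      ] 0.13971738824552443 100.46746983114485
t 31 240 251 165 168 [0.62882134 0.09502164 0.031     ] (np.float64(245.86791029935137), np.float64(166.53867338893136))
s 43 223 232 198 207 [0.63463408 0.09140255 0.031     ] (np.float64(228.4444460078307), np.float64(203.8181698916152))
[0.48207087 0.34103071 0.22878547]
```

View pics/s12b.png

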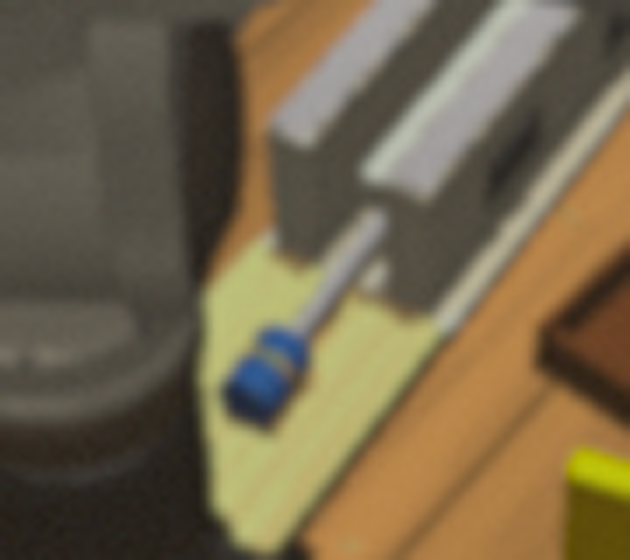

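```bash
python3 -m jog '{"delta_pos":[[0.3,-0.49,0],[0.3,-0.49,0],[0.3,-0.49,0],[0.3,-0.49,0],[0.3,-0.49,0],[0.3,-0.49,0],[0.3,-0.49,0],[0.3,-0.49,0],[0.3,-0.49,0],[0.28,-0.5,0]],"turn":[[0,0,-0.15],[0,0,-0.15],[0,0,-0.15],[0,0,-0.15],[0,0,-0.15],[0,0,-0.15],[0,0,-0.15],[0,0,-0.15],[0,0,-0.15],[0,0,-0.12]],"hand":[0.0,0.0,0.4,0.4,0.4,0.4,0.4,0.4,0.4,0.4]}' 100; python3 -m jog '{"delta_pos":[[0,0,-0.6],[0,0,-0.7],[0,0,-0.7],[0,0,-0.6],[0,0,-0.5],[0,0,-0.2],[0,0,0],[0,0,0],[0,0,0],[0,0,0]],"turn":[[0,0,0],[0,0,0],[0,0,0],[0,0,0],[0,0,0],[0,0,0],[0,0,0],[0,0,0],[0,0,0],[0,0,0]],"hand":[0.4,0.4,0.4,0.4,0.4,0.4,0.4,0.4,0.4,0.4]}' 100
python3 - <<'E'
from h import *
s=snap("side",13); crop(s,190,130,290,230,6,"s13")
t=snap("top",13); crop(t,212,130,302,182,8.8,"t13")
E
```

```text
time: 29.0
ee_pos: [0.6305, 0.0936, 0.2229]
tcp_rot: [179.9, 0.0, 99.8]
wrist_force: [0.2, -0.4, 0.3]
opening: 0.0599
time: 30.0
ee_pos: [0.6306, 0.0948, 0.0585]
tcp_rot: [179.9, 0.0, 99.9]
wrist_force: [0.3, 0.0, -0.7]
opening: 0.0599
```

View pics/s13.png

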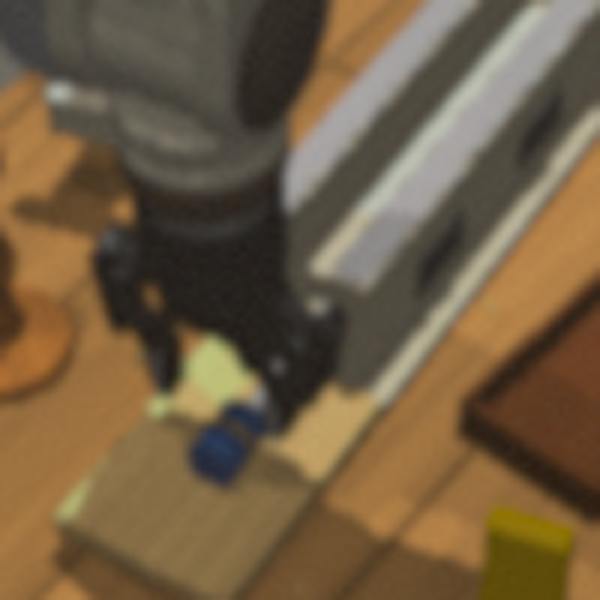

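View pics/t13.png

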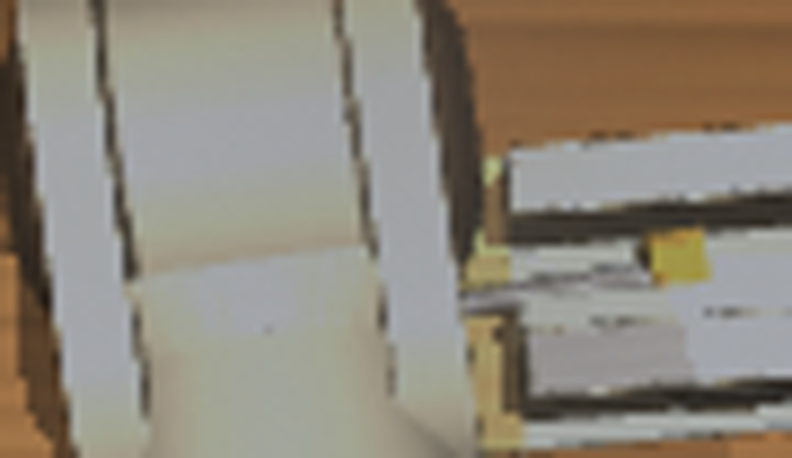

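Fingers straddle the knob. Lowering the rest of the way and gripping.

```bash
python3 -m jog '{"delta_pos":[[0,0,-0.2],[0,0,-0.2],[0,0,-0.2],[0,0,-0.13],[0,0,-0.08],[0,0,0],[0,0,0],[0,0,0],[0,0,0],[0,0,0]],"turn":[[0,0,0],[0,0,0],[0,0,0],[0,0,0],[0,0,0],[0,0,0],[0,0,0],[0,0,0],[0,0,0],[0,0,0]],"hand":[0.4,0.4,0.4,0.4,0.4,0.4,0,-0.3,-0.5,-0.5]}' 100; python3 -m jog '{"delta_pos":[[0,0,0],[0,0,0],[0,0,0],[0,0,0],[0,0,0],[0,0,0.05],[0,0,0.1],[0,0,0.1],[0,0,0.1],[0,0,0.0]],"turn":[[0,0,0],[0,0,0],[0,0,0],[0,0,0],[0,0,0],[0,0,0],[0,0,0],[0,0,0],[0,0,0],[0,0,0]],"hand":[-0.5,-0.5,-0.5,-0.5,-0.5,-0.5,-0.5,-0.5,-0.5,-0.5]}' 100
python3 - <<'E'
from h import *
s=snap("side",14); crop(s,190,130,290,230,6,"s14")
E
```

```text
time: 31.1
ee_pos: [0.6303, 0.0948, 0.0174]
tcp_rot: [179.9, -0.0, 99.9]
wrist_force: [-1.6, -0.1, 5.3]
opening: 0.0271
time: 32.1
ee_pos: [0.6304, 0.0948, 0.035]
tcp_rot: [179.9, -0.0, 99.9]
wrist_force: [-0.3, 0.1, -1.9]
opening: 0.0272
```

View pics/s14.png

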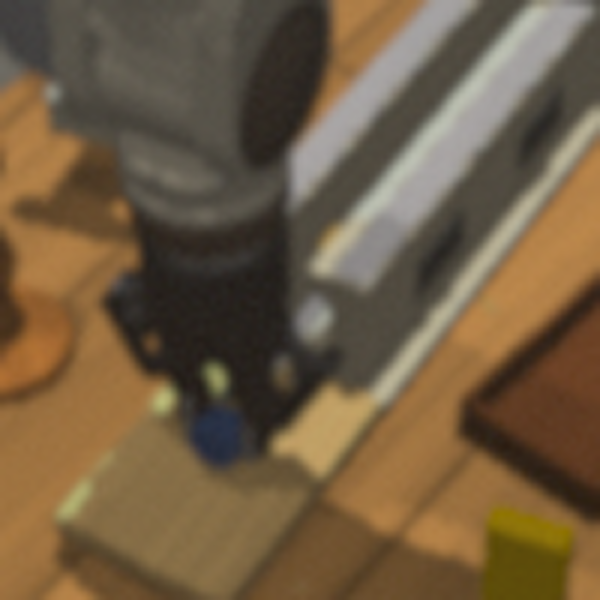

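It holds, but the opening of 27 mm shows the pads grip above the knob's widest line. I'll set it down and regrip 3 mm lower for a firmer hold.

```bash
python3 -m jog '{"delta_pos":[[0,0,-0.15],[0,0,-0.13],[0,0,-0.06],[0,0,0],[0,0,0],[0,0,0],[0,0,-0.03],[0,0,-0.03],[0,0,0],[0,0,0]],"turn":[[0,0,0],[0,0,0],[0,0,0],[0,0,0],[0,0,0],[0,0,0],[0,0,0],[0,0,0],[0,0,0],[0,0,0]],"hand":[-0.5,-0.5,-0.5,-0.5,-0.1,-0.05,-0.05,-0.05,-0.05,-0.05]}' 100; python3 -m jog '{"delta_pos":[[0,0,0],[0,0,0],[0,0,0],[0,0,0],[0,0,0],[0,0,0],[0,0,0],[0,0,0],[0,0,0],[0,0,0]],"turn":[[0,0,0],[0,0,0],[0,0,0],[0,0,0],[0,0,0],[0,0,0],[0,0,0],[0,0,0],[0,0,0],[0,0,0]],"hand":[-0.05,-0.2,-0.3,-0.4,-0.5,-0.5,-0.5,-0.5,-0.5,-0.5]}' 100
```

```text
time: 33.15
ee_pos: [0.6299, 0.0947, 0.0145]
tcp_rot: [180.0, 0.0, 99.9]
wrist_force: [-1.2, -0.3, 5.0]
opening: 0.0404
time: 34.15
ee_pos: [0.6304, 0.0947, 0.016]
tcp_rot: [179.9, 0.0, 99.9]
wrist_force: [-4.5, -1.1, 14.1]
opening: 0.0277
```

Tips now rest on the board, so this is as low as the grip goes; opening reads 27.7 mm. Lifting 25 mm and checking how the bar hangs.

```bash
python3 -m jog '{"delta_pos":[[0,0,0.05],[0,0,0.1],[0,0,0.1],[0,0,0.1],[0,0,0.1],[0,0,0.1],[0,0,0],[0,0,0],[0,0,0],[0,0,0]],"turn":[[0,0,0],[0,0,0],[0,0,0],[0,0,0],[0,0,0],[0,0,0],[0,0,0],[0,0,0],[0,0,0],[0,0,0]],"hand":[-0.5,-0.5,-0.5,-0.5,-0.5,-0.5,-0.5,-0.5,-0.5,-0.5]}' 110; python3 -m jog '{"delta_pos":[[-0.02,0.1,0],[-0.02,0.1,0],[-0.02,0.1,0],[-0.01,0.1,0],[-0.01,0.1,0],[-0.01,0.1,0],[-0.01,0.1,0],[-0.01,0.1,0],[0,0,0],[0,0,0]],"turn":[[0,0,0],[0,0,0],[0,0,0],[0,0,0],[0,0,0],[0,0,0],[0,0,0],[0,0,0],[0,0,0],[0,0,0]],"hand":[-0.5,-0.5,-0.5,-0.5,-0.5,-0.5,-0.5,-0.5,-0.5,-0.5]}' 110
python3 - <<'E'
from h import *
print(bot.get_obs()['torque'])
s=snap("side",15); crop(s,180,130,290,230,6,"s15")
t=snap("top",15); crop(t,212,130,302,182,8.8,"t15")
E
```

```text
time: 35.15
ee_pos: [0.6297, 0.0947, 0.0412]
tcp_rot: [-180.0, -0.0, 99.9]
wrist_force: [-1.1, -0.3, -1.7]
opening: 0.027
time: 36.15
ee_pos: [0.6244, 0.1348, 0.0415]
tcp_rot: [-180.0, 0.0, 99.9]
wrist_force: [0.3, -0.4, -1.8]
opening: 0.0269
[ 0.12445554  0.01259932 -0.00301476]
```

View pics/s15.png

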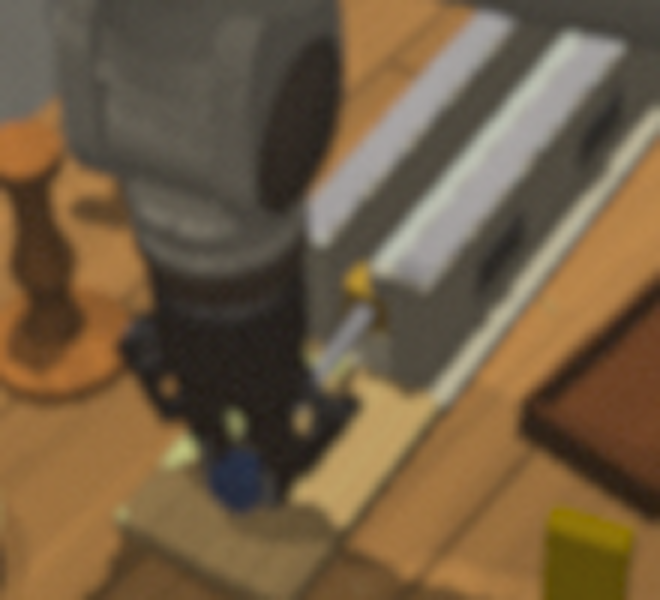

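View pics/t15.png

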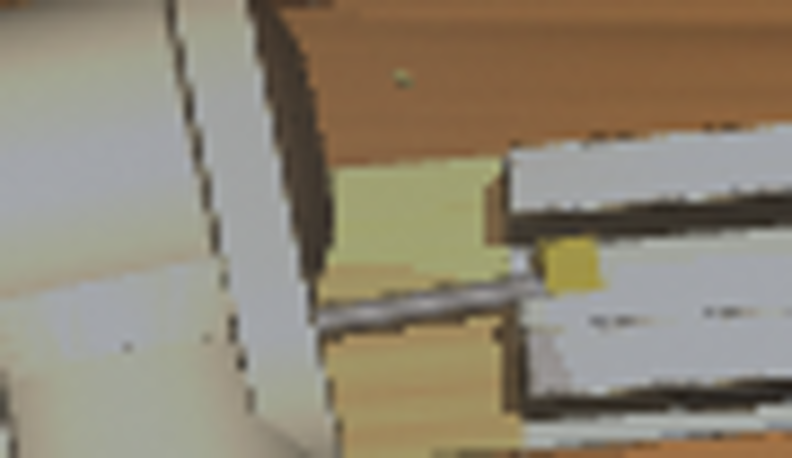

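The bar is held level (0.12 N·m moment), with the brass block near the slot end at top crop (570,265). Drawing it fully out.

```bash
python3 -m jog '{"delta_pos":[[-0.015,0.14,0],[-0.015,0.14,0],[-0.015,0.14,0],[-0.015,0.14,0],[-0.015,0.14,0],[-0.015,0.14,0],[-0.015,0.14,0],[-0.015,0.14,0],[0,0,0.2],[0,0,0.4]],"turn":[[0,0,0],[0,0,0],[0,0,0],[0,0,0],[0,0,0],[0,0,0],[0,0,0],[0,0,0],[0,0,0],[0,0,0]],"hand":[-0.5,-0.5,-0.5,-0.5,-0.5,-0.5,-0.5,-0.5,-0.5,-0.5]}' 110
python3 - <<'E'
from h import *
s=snap("side",16); crop(s,160,120,290,230,6,"s16")
o=bot.get_obs();p=o['ee_pos'];print(p,o['tcp_rot'],(np.array([.4908,-.0618])-p[:2])/.05,o['torque'])
E
```

```text
time: 37.25
ee_pos: [0.6175, 0.1906, 0.0708]
tcp_rot: [-179.8, 0.0, 99.9]
wrist_force: [-0.0, 0.7, -2.5]
opening: 0.0273
[0.61929848 0.19096019 0.07582557] [ 1.79812303e+02 -1.25929904e-02  9.98969529e+01] [-2.56996955 -5.05520388] [ 0.16209249 -0.00650467 -0.00920272]
```

View pics/s16.png

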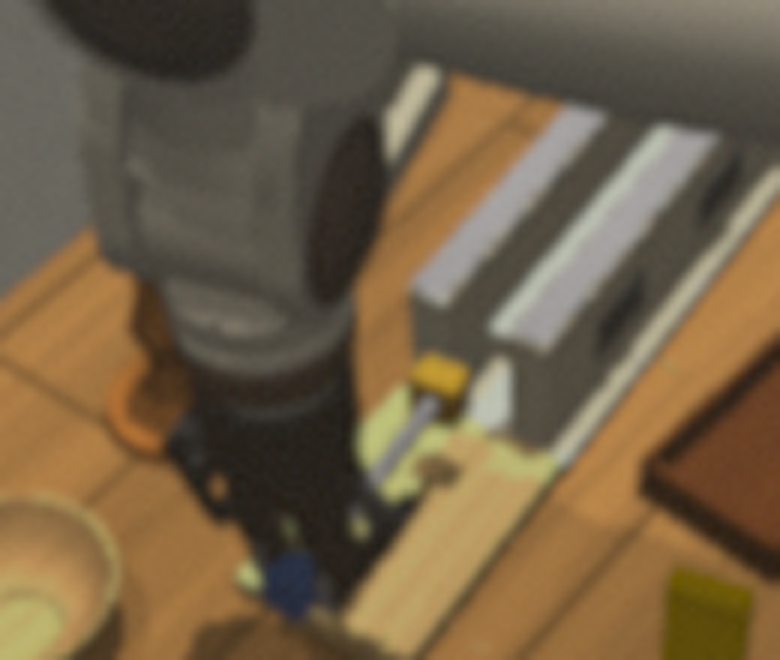

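The bar is clear of the slot and level. Carrying it up and across to the tray.

```bash
python3 -m jog '{"delta_pos":[[0,0,0.6],[0,0,0.9],[0,0,0.7],[-0.3,-0.5,0.2],[-0.36,-0.72,0],[-0.36,-0.72,0],[-0.36,-0.72,0],[-0.36,-0.72,0],[-0.36,-0.72,0],[-0.3,-0.5,0]],"turn":[[0,0,0],[0,0,0],[0,0,-0.2],[0,0,-0.2],[0,0,-0.25],[0,0,-0.25],[0,0,-0.25],[0,0,-0.25],[0,0,-0.25],[0,0,-0.17]],"hand":[-0.5,-0.5,-0.5,-0.5,-0.5,-0.5,-0.5,-0.5,-0.5,-0.5]}' 110; python3 -m jog '{"delta_pos":[[0,-0.3,0],[0,-0.15,0],[0,0,-0.6],[0,0,-0.6],[0,0,-0.4],[0,0,-0.2],[0,0,0],[0,0,0],[0,0,0],[0,0,0]],"turn":[[0,0,0],[0,0,0],[0,0,0],[0,0,0],[0,0,0],[0,0,0],[0,0,0],[0,0,0],[0,0,0],[0,0,0]],"hand":[-0.5,-0.5,-0.5,-0.5,-0.5,-0.5,-0.5,-0.5,-0.5,-0.5]}' 110
python3 - <<'E'
from h import *
s=snap("side",17); crop(s,230,130,350,230,6,"s17")
t=snap("top",17); crop(t,250,180,380,250,6,"t17")
E
```

```text
time: 38.3
ee_pos: [0.4974, -0.0413, 0.1922]
tcp_rot: [179.9, 0.0, 85.2]
wrist_force: [0.7, -0.2, -1.2]
opening: 0.0269
time: 39.3
ee_pos: [0.499, -0.0618, 0.1026]
tcp_rot: [179.9, 0.0, 85.3]
wrist_force: [-0.3, -0.1, -1.9]
opening: 0.0271
```

View pics/s17.png

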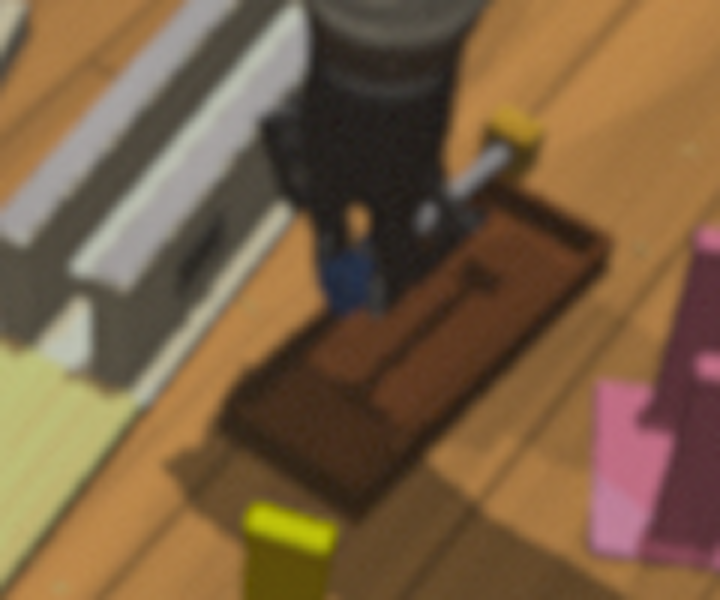

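View pics/t17.png

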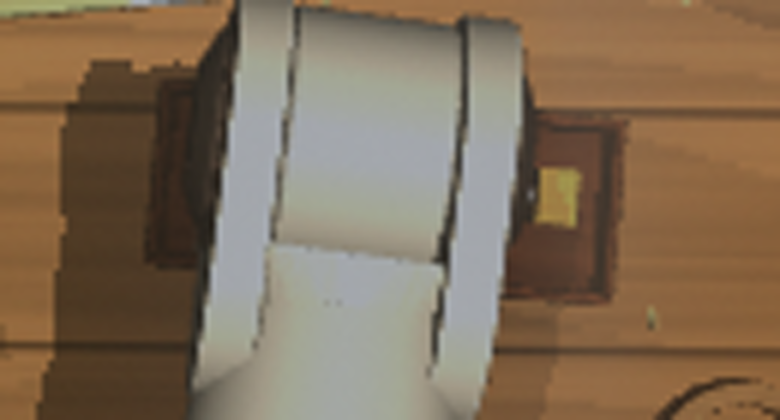

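The shadow lies inside the tray and the block shows at top crop (557,197). Checking alignment before lowering.

Run:
```python
from h import *
t=load("top",17)
C=np.array([.4855,-.1266]);Yt=np.array([np.cos(np.radians(85.35)),np.sin(np.radians(85.35))]);Xt=np.array([Yt[1],-Yt[0]])
P=pts(t); print("block depth pts",P[211:214,341:345,2].round(3).tolist())
for z in(.11,.13): b=ray(t,250+557/6-.4,180+197/6-.4,z); print(z,b,(b[:2]-C)@Xt,(b[:2]-C)@Yt)
p=bot.get_obs()['ee_pos'][:2]; print("tcp",(p-C)@Xt,(p-C)@Yt)
# depth tray walls vs. centre in this view
s=load("side",17); b=ray(s,230+513/6-.4,130+137/6-.4,.12); print("side block",b,(b[:2]-C)@Xt,(b[:2]-C)@Yt)
```

```text
block depth pts [[0.122, 0.119, 0.124, 0.12], [0.125, 0.123, 0.116, 0.129], [0.126, 0.12, 0.122, 0.123]]
0.11 [ 0.48261711 -0.20433302  0.11      ] 0.003428315732581288 -0.07771087126377055
0.13 [ 0.48238776 -0.200945    0.13      ] 0.002925055063423131 -0.0743526004851306
tcp 0.007978733872384526 0.06563484039139454
side block [ 0.48406312 -0.19705018  0.12      ] 0.00427915321162545 -0.07033477706242508
```

```bash
python3 -m jog '{"delta_pos":[[-0.1,0,-0.2],[0,0,-0.4],[0,0,-0.4],[0,0,-0.3],[0,0,-0.2],[0,0,-0.1],[0,0,-0.1],[0,0,-0.05],[0,0,0],[0,0,0]],"turn":[[0,0,0],[0,0,0],[0,0,0],[0,0,0],[0,0,0],[0,0,0],[0,0,0],[0,0,0],[0,0,0],[0,0,0]],"hand":[-0.5,-0.5,-0.5,-0.5,-0.5,-0.5,-0.5,-0.5,-0.5,-0.5]}' 110
```

```text
time: 40.4
ee_pos: [0.4937, -0.0618, 0.0145]
tcp_rot: [180.0, 0.0, 85.3]
wrist_force: [0.1, -0.1, -2.5]
opening: 0.0274
```

```bash
python3 -m jog '{"delta_pos":[[0,0,-0.04],[0,0,-0.04],[0,0,-0.03],[0,0,0],[0,0,0],[0,0,0],[0,0,0],[0,0,0],[0,0,0],[0,0,0]],"turn":[[0,0,0],[0,0,0],[0,0,0],[0,0,0],[0,0,0],[0,0,0],[0,0,0],[0,0,0],[0,0,0],[0,0,0]],"hand":[-0.5,-0.5,-0.5,-0.5,-0.5,-0.5,-0.5,-0.5,-0.5,-0.5]}' 40
```

```text
time: 41.4
ee_pos: [0.4935, -0.0618, 0.0086]
tcp_rot: [180.0, 0.0, 85.3]
wrist_force: [1.5, 2.2, 2.1]
opening: 0.0273
```

```bash
python3 -m jog '{"delta_pos":[[0,0,0],[0,0,0],[0,0,0],[0,0,0],[0,0,0],[0,0,0],[0,0,0.1],[0,0,0.3],[0,0,0.5],[0,0,0.6]],"turn":[[0,0,0],[0,0,0],[0,0,0],[0,0,0],[0,0,0],[0,0,0],[0,0,0],[0,0,0],[0,0,0],[0,0,0]],"hand":[-0.35,-0.3,-0.2,-0.1,-0.05,-0.05,-0.05,-0.05,-0.05,-0.05]}' 40; python3 -m jog '{"delta_pos":[[0,0,0.8],[0,0,0.9],[-0.2,-0.5,0.3],[-0.2,-0.7,0],[-0.2,-0.7,0],[-0.2,-0.7,0],[-0.2,-0.7,0],[-0.2,-0.7,0],[0,0,0],[0,0,0]],"turn":[[0,0,0],[0,0,0],[0,0,0],[0,0,0],[0,0,0],[0,0,0],[0,0,0],[0,0,0],[0,0,0],[0,0,0]],"hand":[0,0,0,0,0,0,0,0,0,0]}' 40
python3 - <<'E'
from h import *
s=snap("side",18); cv2.imwrite("pics/s18.png",s["frame"][:,:,::-1])
t=snap("top",18); cv2.imwrite("pics/t18.png",t["frame"][:,:,::-1])
crop(t,262,185,372,245,7,"t18z");crop(s,170,220,270,320,6,"s18z")
E
```

```text
time: 42.4
ee_pos: [0.493, -0.0618, 0.0849]
tcp_rot: [-180.0, -0.0, 85.3]
wrist_force: [0.6, -0.0, -0.1]
opening: 0.0404
time: 43.4
ee_pos: [0.4331, -0.2623, 0.1845]
tcp_rot: [180.0, 0.0, 85.2]
wrist_force: [0.0, 0.7, 0.3]
opening: 0.0423
```

View pics/t18.png

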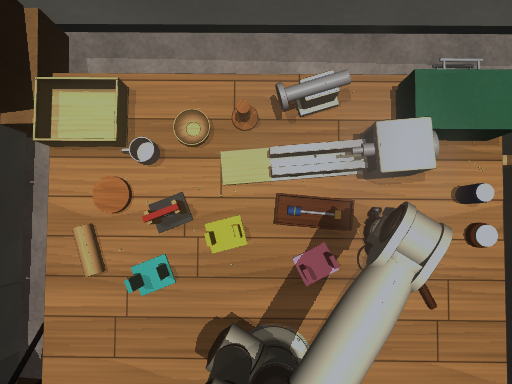

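View pics/s18.png

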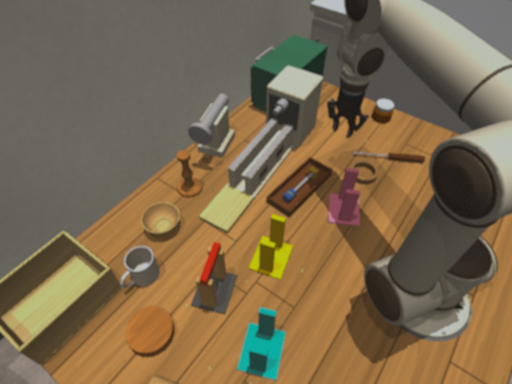

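View pics/t18z.png

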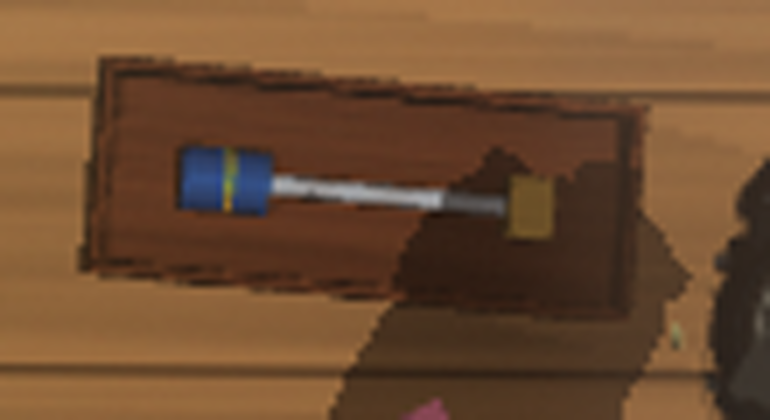

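View pics/s18z.png

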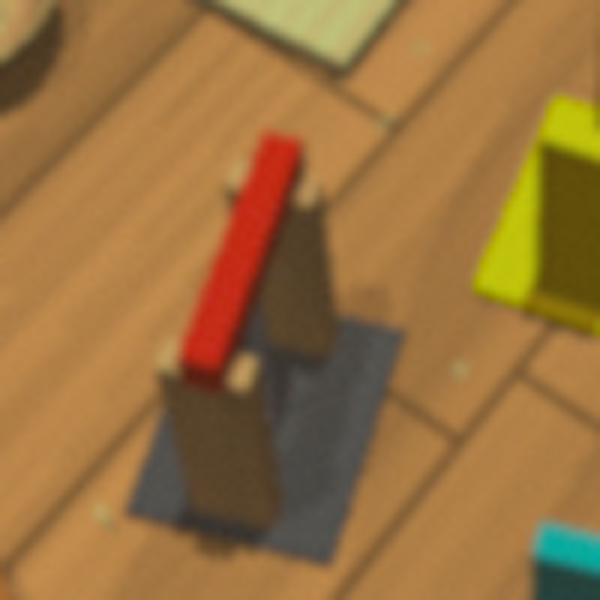

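The bar lies in the tray with the knob at zoomed crop (226,182) and the block at (532,206). The pick hangs on its posts and the other things look unmoved. One numeric check before handing in.

Run:
```python
from h import *
from workcell import ticket
t=load("top",18);s=load("side",18)
C=np.array([.4855,-.1266]);a=np.radians(85.35);Yt=np.array([np.cos(a),np.sin(a)]);Xt=np.array([Yt[1],-Yt[0]])
f=lambda x,y:(262+x/7-.43,185+y/7-.43)
k=ray(t,*f(178,180),.021);b=ray(t,*f(554,208),.03);m=(k+b)[:2]/2;print("bar mid in tray",(m-C)@Xt,(m-C)@Yt,"len",np.hypot(*(k-b)[:2]))
P=pts(t);bl=P[212:217,336:341,2];kn=P[209:214,289:299,2];print("tops knob/block",np.nanmax(np.median(kn,1)),np.nanmedian(bl))
S=np.array([.4795,.3411])
for n,c in(("t",t),("s",s)):
    h=cv2.cvtColor(c["frame"],cv2.COLOR_RGB2HSV).astype(int);m=((h[...,0]<8)|(h[...,0]>172))&(h[...,1]>150)&(h[...,2]>110)
    N,l,st,ce=cv2.connectedComponentsWithStats(m.astype(np.uint8));i=1+np.argmax(st[1:,4]);r=cv2.minAreaRect(np.argwhere(l==i)[:,::-1].astype(np.float32));w=ray(c,*r[0],.172);print(n,w,np.round((w[:2]-S)*1000,1), r)
    d=np.abs(c["frame"].astype(int)-load({"t":"top","s":"side"}[n],0)["frame"].astype(int)).sum(2)
    cv2.imwrite(f"pics/d{n}.png",np.clip(d*2,0,255).astype(np.uint8))
```

```text
bar mid in tray -0.002322407515150332 -1.466904947269321e-05 len 0.17225820298756062
tops knob/block 0.033801339357366705 0.0341063916742496
t [0.47712237 0.34072198 0.172     ] [-2.4 -0.4] ((159.48968505859375, 212.27320861816406), (5.600072860717773, 37.477413177490234), 68.96248626708984)
s [0.47815428 0.34373596 0.172     ] [-1.3  2.6] ((209.72604370117188, 261.8972473144531), (7.607675075531006, 41.198486328125), 20.556047439575195)
```

View pics/ds.png

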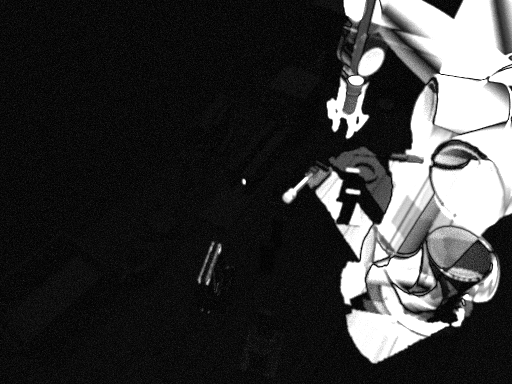

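The difference image changes only at the bar, the slot, the pick (2–3 mm), the arm and its shadows. The loose things haven't moved. Handing in.

```bash
python3 -c "
from workcell import ticket
print(ticket.job_done())"
```

```text
the job is handed in; nothing more can be done
None
```

The knock-out bar is lying in the tool tray and the pick is back on its stand. I handed the job in after about 43.5 s; no verdict is reported.

**What I did:** I lowered the pick along the wall without the flange, swung its foot under the rod, lifted the knob and drew it over the step. The knob's centre ended about 79 mm past the slot's end. After hanging the pick back up, I gripped the knob, drew the bar out endwise and laid it in the tray.

**Last checks:**
- **Bar:** its middle is about 2 mm (x) and 0 mm (y) from the tray's centre. Knob and block tops both measure about 34 mm above the bench, so it lies flat.
- **Pick:** the handle is within about 3 mm of the stand's middle in both views, and it rests across both posts.
- **Other things:** before-and-after pictures show the loose things in view unmoved. The gouge and tape were partly in the arm's shadow, so that comparison is weaker for them.
- **Forces:** the largest wrist force I read was about 15 N, while regripping with the fingertips on the board. I read forces only at the end of each move.

**What disagreed:**
- **Pick position:** before insertion the two cameras differed by about 5 mm on its sideways position. I settled this by touching the wall gently, at about 5 N.
- **First grip on the knob:** it sat slightly high, so I set the bar down and regripped. The fingertips then met the board, so the grip stayed about 3 mm above the knob's axis, but it held.

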